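# Pry open the dish warmer and load the dish carrier

### The arm

A 6-joint arm with a two-finger parallel gripper is mounted at the origin on the work surface. World frame = base frame: x ahead of the robot, y to its left, z up, the work surface at z = 0. Lengths are in m, angles in degrees, forces in N, time in s.
With the tool pointing down it reaches from about 0.275 to 0.825 m from the base axis. Payload 5.2 kg.
Tool frame: the origin (TCP) lies at the very end of the fingers, on their centre line; the grasp point (between the pads) lies tcp_to_grasp behind it (tcp_to_grasp is the distance from the TCP to the grasp point, in m); z points along the fingers, y is the direction in which the jaws open and shut (so a half turn about z gives the same grasp; the last joint's range is limited). The gripper opens to 93 mm and grips with 3 to 60 N. Pads are 15 mm wide; open, the fingers measure 128 mm over their backs; the gripper's body (75 mm by 188 mm) begins 65 mm behind the grasp point.
Start: joints at [-82.724, 14.817, 87.949, -0, 77.235, -11.62], TCP at [0.178, -0.52, 0.191] pointing down, gripper open.
Joint ranges: [-179.93, 179.93], [-52.35, 119.4], [10.71, 147.94], [-69.91, 249.91], [12.55, 155.21], [-178.61, 178.61]. Speed limits (degrees/s): [147.25, 147.25, 180, 180, 180, 180].

### API

Orientations are given as [roll, pitch, yaw] about the fixed x, y, z axes, in that order (R = Rz(yaw) Ry(pitch) Rx(roll)).
In Python, from rig import * gives the robot as it stands.
- The arm moves only by the tool send_rows, never from a script. Its argument "targets" is a list of rows, each an object with "fingers": the opening, from 0 (shut) to 1 (fully open); "travel": the shift along the world's x, y, z in cm, a list of three; "twist": the turn about the world's z in degrees. In form: [{"fingers": fingers, "travel": [dx, dy, dz], "twist": twist}, ...]. A call has 1 to 10 rows; each row shifts and turns the commanded pose from where the row before left it; what a row does not reach is not made up. A row lasts 1/10 s, in which the tool goes at most 50 mm and 8.59 degrees, less where a joint would pass 70% of its speed; a pose out of reach is approached as far as the arm can. A call with a gripper value outside its range is refused whole. The fingers move at their own pace and stop on an object; "grip_force" is the grip in N (left out, the last holds). Time passes only in rows, so rows that do not move let the fingers close. It gives the time, the measured TCP pose, the force and the opening at its end, in the units of the state.
- sense(): the state, without advancing time (a new reading comes with each control period).
- capture(name): name is "scene" or "top"; returns (picture, depth): 384x512x3 uint8, blue, green, red; 384x512 float32, m along the optical axis (not along the pixel's ray), 0 where there is no reading.
- calibration(name): a dict with "mtx" (3x3 intrinsics, pixels), "D" ([k1, k2, p1, p2, k3] as OpenCV has them; the pictures are not rectified), "cam_to_world" (4x4, takes a point from camera to world coordinates). Camera axes: x right, y down, z forward; pixel columns grow to the right and rows downward; lengths in m; the calibration is good to about 2 mm. A picture is of the moment at which its call begins. calibration takes no time and is no camera call.
- sign_off(): hands the job in, once; it reports no verdict.
Trained networks look in the newest picture that a camera, given by its name, has taken for a name from the list of things; names that differ only in an ending like _2 or _b are one class to them, and where a whole thing is asked for, a point or a joint stands for the part that bears it (a point fixed in the world has none). Each returns a list of dicts, best first, with "confidence" (0 to 1); they miss things now and then, are a little off and sometimes report something else, mostly with a low value. They report only what shows in the picture. A call takes as long as a camera call. They do not tell look-alikes from the thing itself.
- boxes_of(camera, query): "location" ([x, y, z] in m, in world coordinates, good to about 4 mm: the middle of the surface that is visible of it).
- trace(camera, query): "mask" (384x512 bool, what is visible of it).
- pinpoint(camera, query): "location" ([x, y, z] in m, in world coordinates, good to about 4 mm: a listed point, or the origin of a listed thing).
The state is a dict: "t": time; "qpos": joint angles; "dq": joint speeds; "effort": joint torques, N m; "tcp_pos": TCP position; "tool_rot": TCP orientation; "ft_force": force on the tool from outside, world axes, zero at the start; "torque": the same for the moment, N m; "grip_width": finger opening in m.
Only numpy, scipy, OpenCV 4.12 (cv2) and the standard library are available. Lean on these libraries where they do the work, as an engineer would, in place of code of your own. Each camera call takes 0.05 s, during which the arm holds its last target. There are 200 camera calls.

### The job

Take the red-handled pry blade from its cradle, slip the blade into the slot under the front edge of the sloping dish warmer's blue lid, on the robot's side, lever the lid up with it and swing it wide open, then lay the blade back on its cradle. Lift the orange dish carrier out of the warmer without tipping it over, set it down flat at the low end of the loading ramp with its length along the ramp, let go, and then push it up the ramp until it rests against the black top stop. Leave the lid open and do not disturb the other things on the bench.

Things in the scene. Friction and masses are not known exactly. Their poses are not given: they have to be found in the camera images.
- blade_grip (a point): Centre of the pry blade's red handle, 100 mm long (x), 22 wide (y), 18 high (z). A flat steel blade 26 wide and 3 thick sticks out of its +x end in the handle's mid-plane (first 10 mm in a ferrule 24 wide, 10 high). About 0.1 kg, balanced 12 mm forward of this point. Starts lying level on its cradle, blade to the cradle's +x.
- blade_tip (a point): Middle of the blade's end, 120 mm along +x from the handle's centre; same axes.
- cradle_rest (a point): Where the centre of the blade's handle belongs on its fixed cradle, 39 mm above the bench; axes as the lying blade's. Dark base 130 x 70 x 8 mm; two grey saddles, 12 mm thick, at x = -39 and +39, with tops 30 mm above the bench on which the handle lies level between cheeks 36 mm apart and 12 high. Between the saddles fingers have room down to the base.
- sill (a point): Fixed dish warmer: middle of its front slot's mouth, on the slot's lower face, 125 mm above the bench. x points into the warmer and away from the robot, 25 degrees downwards; y across; z square off the slope. Slot 80 wide (y), 9 high (z = 0 to the shut lid's underside at z = 9), through a 10 mm wall. A steel sill continues the lower face 14 mm out in front (to x = -14).
- tub_floor (a point): Middle of the floor of the warmer's open tub (x = +75, z = -48 mm from the sill point), axes as the sill point's: x down the 25 degree slope, z square off it. Inside, the tub is 130 mm long (x) and 120 wide (y); its side and back walls, 10 thick, rise 57 mm above the floor, the front one 48 mm at the slot.
- lid_hinge (a point): Middle of the lid's hinge line, at the warmer's low rear end (x = +150, z = +9 mm from the sill point, in its axes). The frame turns with the lid, a blue slab reaching 150 mm to -x of this point, 140 wide (y), 8 thick (its underside at z = 0), front edge flush with the warmer's front, no handle.
- lid (a joint): Lid angle in rad: 0 shut on the sloping tub, 1.57 square to the slope (25 degrees past upright, leaning away), stop at 1.9. The front edge rises and swings back as it opens. Stiff hinge: stays where it is left; 2 to 3 N at the front edge moves it. Starts shut.
- carrier_center (a point): Centre (half-way up) of the loose orange dish carrier, 100 long (x), 66 wide (y), 53 mm high (z): a base 18 high with an upright grip rib in its middle, 34 long (x), 12 thick (y), 35 above the base, and two shallow dishes fore and aft of it. Underside 26.5 below this point. About 0.22 kg. Starts on the tub floor, sloping with it, x as the sill's, rib up.
- deck: Fixed loading ramp; origin on its sliding surface at the middle of the black top stop's face (stop 28 mm high); x up the 10 degree slope, y across, z square off the surface. Side rails 78 mm apart, 10 high. A white bridge crosses the top end from x = -24 to +10, 68 to 82 mm above the surface, with a knob up to 112. Carrier against the stop: centre at x = -50, z = 26.5.
- ramp_low (a point): Middle of the ramp's low edge, on the sliding surface, 7 mm above the bench, 230 mm down-slope (-x) of the stop face; axes as the deck's. Carrier set down at the low end: its centre 35 to 110 mm up-slope of this point.
- dish: bystander: open shallow glass bowl, 60 mm across, 14 high; origin under its centre
- jar: bystander: amber glass jar with white cap, 52 mm across, 45 high; origin under its centre
- bottle: bystander: clear bottle with blue cap, 60 mm across, 130 high; origin under its centre
- timer: bystander: flat white timer, 65 x 65 x 18 mm; origin under its centre
- cup: bystander: steel cup, 68 mm across, 75 high; origin under its centre
Things that resemble listed ones, but are neither listed nor needed, are in the scene too. Of the things shaped like the part that bears blade_grip, the red one is meant.

How it is judged (in metres and radians):
On the way, in this order (a step that is already met when the one before it is completed fails the run):
1. the lid is raised by the blade: at least 0.12 rad open while the blade bears on it and the fingers do not touch it (value of joint lid above 0.12 rad and contact force between blade and lid above 0.2 N and contact force between the fingers and lid below 0.1 N), for 0.05 s.
2. the lid is swung wide open, beyond 1.2 rad (about 70 degrees) (value of joint lid above 1.2 rad), for 0.2 s.
3. the blade lies level on its cradle again (handle centre within 25 mm of the rest point), let go, the lid still open (horizontal distance between blade_grip and cradle_rest below 0.025 m and height (world z) of blade_grip between 0.034 and 0.044 m and angle between blade_grip's own z axis and vertical below 0.12 rad and contact force between the fingers and blade below 0.1 N and value of joint lid above 1.2 rad), for 0.2 s.
4. the carrier lies flat on the low end of the ramp (centre 120 to 195 mm below the stop face), lengthwise, let go (z of carrier_center in the frame of deck between 0.02 and 0.032 m and angle between the z axis of carrier and the z axis of deck, either way round below 0.1 rad and x of carrier_center in the frame of deck between -0.195 and -0.12 m and angle between the x axis of carrier and the x axis of deck, either way round below 0.2 rad and contact force between the fingers and carrier below 0.1 N), for 0.2 s.
At the end, for the whole second after the job is handed in: The carrier lies flat and lengthwise on the ramp against the top stop (centre 44 to 56 mm below the stop face, under 0.2 rad askew), at rest; the lid is open beyond 1.2 rad; the blade lies level at rest on its cradle, handle centre within 25 mm of the rest point (z of carrier_center in the frame of deck between 0.02 and 0.032 m and angle between the z axis of carrier and the z axis of deck, either way round below 0.1 rad and x of carrier_center in the frame of deck between -0.056 and -0.044 m and angle between the x axis of carrier and the x axis of deck, either way round below 0.2 rad and linear speed of each of carrier, blade below 0.01 m/s and value of joint lid above 1.2 rad and horizontal distance between blade_grip and cradle_rest below 0.025 m and height (world z) of blade_grip between 0.034 and 0.044 m and angle between blade_grip's own z axis and vertical below 0.12 rad); the robot touches nothing.
It fails at once if a bystander (bowl, jar, bottle, timer or cup) is moved more than 30 mm (distance of any of dish, jar, bottle, timer, cup from where it was at the start of the episode above 0.03 m).
It fails at once if the carrier is tipped over (more than about 60 degrees) (angle between carrier_center's own z axis and vertical above 1.05 rad).
It also fails if it takes over 72 s, if anything falls off the work surface, if the arm or the gripper's body presses on something with over 40 N, if the wrist force passes 120 N, or if a joint passes its speed limit or range.

## Working session

There is one attempt and no reset: what is moved stays moved. The work goes in short steps, Python scripts to look and compute and a tool call to move; the robot and the scene stay as the last step left them, time stands still between calls to the robot, and variables do not carry over. Pictures are saved under pics/ and viewed, about 8 in all and at most 12, crops included, and the job is handed in when it is done.

Besides the shell and the picture viewer there is one more tool, called after "Call:" in YAML: its name, and indented under it one key for each argument. send_rows: Moves the arm, as the interface text tells. Its arguments: {"type":"object","properties":{"targets":{"type":"array"},"grip_force":{"type":"number"}},"required":["targets"]}

```bash
ls; mkdir -p pics; python3 - <<'E'
from rig import *
import cv2,numpy as np
s=sense();print({k:np.round(v,3).tolist() for k,v in s.items()})
for c in("scene","top"):
    p,d=capture(c);cv2.imwrite(f"pics/{c}0.png",p)
    print(c,np.round(calibration(c)["cam_to_world"],3).tolist())
    for q in["blade_grip","blade_tip","cradle_rest","sill","tub_floor","lid_hinge","deck","ramp_low","carrier_center","dish","jar","bottle","timer","cup"]:
        print(q,[(np.round(r["location"],3).tolist(),round(r["confidence"],2)) for r in pinpoint(c,q)][:3])
E
```

```text
pics
{'t': 0.0, 'qpos': [-82.723, 14.86, 88.013, -0.002, 77.234, -11.618], 'dq': [0.094, 0.004, -0.016, 0.026, 0.014, 0.051], 'effort': [-0.0, -43.731, -28.4, 0.072, 0.041, -0.0], 'tcp_pos': [0.178, -0.52, 0.19], 'tool_rot': [-179.895, -0.02, 18.895], 'ft_force': [0.882, 0.577, -0.22], 'torque': [0.025, 0.017, 0.045], 'grip_width': 0.093}
scene [[-0.246, 0.554, -0.795, 1.487], [0.969, 0.149, -0.196, 0.226], [0.01, -0.819, -0.574, 0.797], [0.0, 0.0, 0.0, 1.0]]
blade_grip [([0.345, 0.306, 0.012], 0.64), ([0.526, 0.287, 0.039], 0.63), ([0.701, 0.444, 0.012], 0.6)]
blade_tip [([0.642, 0.338, 0.01], 0.86), ([0.25, 0.246, 0.011], 0.78), ([0.646, 0.291, 0.038], 0.61)]
cradle_rest [([0.523, 0.286, 0.038], 0.94)]
sill [([0.562, -0.029, 0.124], 0.67), ([0.551, -0.522, -0.001], 0.39)]
tub_floor []
lid_hinge [([0.699, -0.01, 0.07], 0.83)]
deck [([0.61, -0.25, 0.051], 0.82)]
ramp_low [([0.394, -0.285, 0.007], 0.75)]
carrier_center []
dish [([0.344, 0.128, -0.002], 0.56), ([0.355, -0.144, 0.001], 0.53), ([0.613, -0.246, 0.053], 0.28)]
jar [([0.341, 0.13, -0.001], 0.74), ([0.694, -0.01, 0.07], 0.63
[... 195 characters left out ...]
 -0.999, 1.478], [0.0, 0.0, 0.0, 1.0]]
blade_grip [([0.522, 0.285, 0.041], 0.96), ([0.347, 0.309, 0.012], 0.76), ([0.698, 0.446, 0.01], 0.68)]
blade_tip [([0.245, 0.244, 0.009], 0.92), ([0.644, 0.291, 0.04], 0.85), ([0.642, 0.333, 0.009], 0.76)]
cradle_rest [([0.52, 0.287, 0.037], 0.86), ([0.562, -0.037, 0.124], 0.66)]
sill [([0.56, -0.033, 0.124], 0.96)]
tub_floor []
lid_hinge [([0.697, -0.005, 0.068], 0.62)]
deck [([0.617, -0.243, 0.046], 0.96)]
ramp_low [([0.394, -0.285, 0.009], 0.8)]
carrier_center []
dish []
jar [([0.344, 0.132, 0.0], 0.51)]
bottle [([0.538, 0.503, 0.003], 0.83)]
timer [([0.389, 0.447, -0.002], 0.85), ([0.613, -0.245, 0.047], 0.74)]
cup [([0.553, -0.518, -0.003], 0.89)]
```

View pics/top0.png

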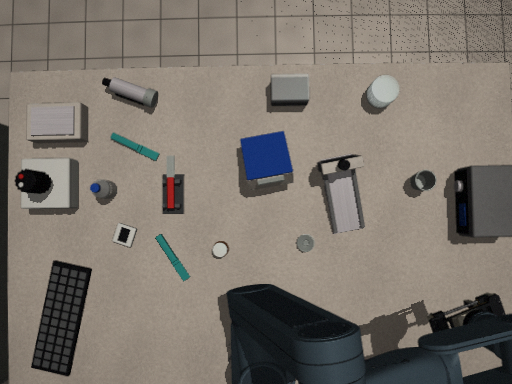

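View pics/scene0.png

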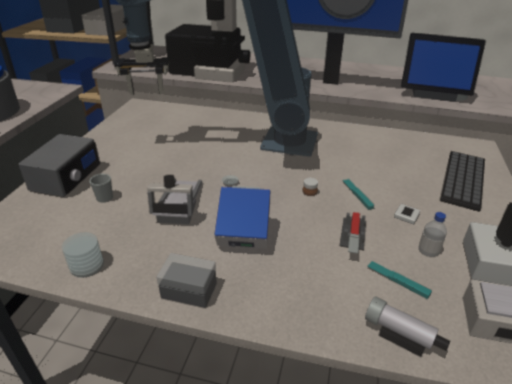

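The tool stays vertical, so a level blade can't pass between the sill edge and the lid (2.2 mm gap for a 3 mm blade). I'll need to tilt the blade about 10° nose-down in the grip first. Next I refine the poses.

```bash
cat >h.py <<'E'
from rig import *
import cv2,numpy as np
def cloud(c,p,d,mask):
    k=calibration(c);v,u=np.nonzero(mask&(d>0))
    n=cv2.undistortPoints(np.float32(np.c_[u,v])[:,None],k["mtx"],np.array(k["D"]))[:,0]
    z=d[v,u];P=np.c_[n*z[:,None],z]
    T=np.array(k["cam_to_world"]);return P@T[:3,:3].T+T[:3,3]
def hsv(p,lo,hi,s=120,v=50):
    h=cv2.cvtColor(p,cv2.COLOR_BGR2HSV);H=h[...,0]
    m=((H>=lo)&(H<=hi)) if lo<hi else ((H>=lo)|(H<=hi))
    return m&(h[...,1]>s)&(h[...,2]>v)
def near(P,c,r): return P[np.linalg.norm(P[:,:2]-c[:2],axis=1)<r]
def plane(P):
    for _ in range(4):
        c=P.mean(0);n=np.linalg.svd(P-c,full_matrices=False)[2][2];n*=np.sign(n[2])
        e=(P-c)@n;P=P[abs(e)<max(2*e.std(),1e-3)]
    return c,n,P
E
python3 - <<'E'
from h import *
import rig
print([x for x in dir(rig) if x[0]!='_']); print(globals().get('tcp_to_grasp'))
for c in("scene","top"):
    p,d=capture(c)
    L=near(cloud(c,p,d,hsv(p,105,130)),np.array([.63,-.02]),.13);L=L[L[:,2]>.05]
    m,n,P=plane(L);print(c,"lid",len(P),m.round(4),n.round(3),np.degrees(np.arccos(n[2])).round(2),"yaw",np.degrees(np.arctan2(n[1],n[0])).round(2))
    ex=np.array([n[2],0,-n[0]]);ya=np.arctan2(n[1],n[0])
    X=np.array([np.cos(ya)*n[2],np.sin(ya)*n[2],-np.hypot(n[0],n[1])]);Y=np.cross(n,X)
    q=np.float32(np.c_[(P-m)@X,(P-m)@Y]*1000);r=cv2.minAreaRect(q)
    ctr=m+X*r[0][0]/1000+Y*r[0][1]/1000
    print(" rect mm",np.round(r[0],1),np.round(r[1],1),r[2],"ctr",ctr.round(4))
    R=near(cloud(c,p,d,hsv(p,172,8)),np.array([.523,.286]),.09);R=R[(R[:,2]>.043)&(R[:,2]<.055)]
    r=cv2.minAreaRect(np.float32(R[:,:2]*1000));print(" handle",len(R),np.round(r[0],1),np.round(r[1],1),r[2],"z",np.median(R[:,2]).round(4))
    for q in("deck","cradle_rest","sill","lid_hinge"):
        for t in trace(c,q)[:2]:
            Q=cloud(c,p,d,t["mask"]);print(" trace",q,round(t["confidence"],2),len(Q),Q.min(0).round(3),Q.max(0).round(3))
            if q=="deck":
                m,n,P=plane(Q);print("  plane",len(P),m.round(4),np.degrees(np.arccos(n[2])).round(2),"yaw",np.degrees(np.arctan2(-n[1],-n[0])).round(2))
                B=P[abs((P-m)@n)<.003];r=cv2.minAreaRect(np.float32(B[:,:2]*1000));print("  rect",np.round(r[0],1),np.round(r[1],1),r[2])
E
```

```text
['PlanningError', 'boxes_of', 'calibration', 'capture', 'pinpoint', 'sense', 'sign_off', 'tcp_to_grasp', 'trace']
0.0188
scene lid 2102 [ 0.6394 -0.017   0.107 ] [0.417 0.07  0.906] 25.03 yaw 9.49
 rect mm [-3.3 -0.6] [136.  146.8] 89.77108764648438 ctr [ 0.6366 -0.0182  0.1084]
 handle 156 [528.8 287.2] [93.5 21.5] 0.21623027324676514 z 0.0484
 trace deck 0.66 1692 [ 0.368 -0.417 -0.003] [ 0.639 -0.183  0.161]
  plane 1611 [ 0.5732 -0.2538  0.0697] 25.78 yaw 19.26
  rect [ 536.1 -284.6] [204.4 179.2] 19.70990562438965
 trace cradle_rest 0.73 469 [ 0.431  0.252 -0.002] [0.589 0.324 0.044]
 trace cradle_rest 0.6 1655 [ 0.358 -0.413 -0.002] [ 0.639 -0.183  0.161]
 trace sill 0.67 3081 [ 0.366 -0.154 -0.004] [0.714 0.059 0.142]
 trace lid_hinge 0.72 2555 [ 0.447 -0.154 -0.002] [0.714 0.059 0.142]
top lid 1667 [ 0.6326 -0.0215  0.111 ] [0.416 0.073 0.906] 24.99 yaw 10.01
 rect mm [ 2.6 -0.5] [136.8 151.4] 89.67656707763672 ctr [ 0.635  -0.0216  0.1099]
 handle 203 [527.8 282.9] [22.8 96.2] 89.95156860351562 z 0.0475
 trace deck 0.92 2565 [ 0.391 -0.338 -0.001] [ 0.641 -0.184  0.164]
  plane 2397 [ 0.5154 -0.2648  0.0448] 25.82 yaw 11.92
  rect [ 529.1 -261.1] [186.  121.6] 10.486505508422852
 trace deck 0.15 249 [ 0.331 -0.172 -0.002] [ 0.389 -0.12   0.022]
  plane 216 [ 0.3594 -0.1462  0.0109] 1.47 yaw 31.45
  rect [ 359.9 -146.8] [50.2 54.9] 74.82372283935547
 trace cradle_rest 0.78 484 [ 0.46   0.248 -0.001] [0.588 0.313 0.049]
 trace sill 0.95 2469 [ 0.532 -0.113 -0.006] [0.726 0.057 0.147]
 trace lid_hinge 0.57 1898 [ 0.558 -0.107 -0.005] [0.71  0.054 0.147]
```

Call:
send_rows:
  targets:
    - {"fingers": 0.6,"travel": [1.8,4,0],"twist": -1.84}
    - {"fingers": 0.6,"travel": [1.8,4,0],"twist": -1.84}
    - {"fingers": 0.6,"travel": [1.8,4,0],"twist": -1.84}
    - {"fingers": 0.6,"travel": [1.8,4,0],"twist": -1.84}
    - {"fingers": 0.6,"travel": [1.8,4,0],"twist": -1.84}
    - {"fingers": 0.6,"travel": [1.8,4,0],"twist": -1.84}
    - {"fingers": 0.6,"travel": [1.8,4,0],"twist": -1.84}
    - {"fingers": 0.6,"travel": [1.8,4,0],"twist": -1.84}
    - {"fingers": 0.6,"travel": [1.8,4,0],"twist": -1.84}
    - {"fingers": 0.6,"travel": [1.8,4,0],"twist": -1.84}

```text
t: 3.0
tcp_pos: [0.3586, -0.1188, 0.191]
tool_rot: [180.0, -0.1, 0.4]
ft_force: [1.1, -0.2, 0.0]
grip_width: 0.056
```

Call:
send_rows:
  targets:
    - {"fingers": 0.6,"travel": [1.8,4,0],"twist": 0}
    - {"fingers": 0.6,"travel": [1.8,4,0],"twist": 0}
    - {"fingers": 0.6,"travel": [1.8,4,0],"twist": 0}
    - {"fingers": 0.6,"travel": [1.8,4,0],"twist": 0}
    - {"fingers": 0.6,"travel": [1.8,4,0],"twist": 0}
    - {"fingers": 0.6,"travel": [1.8,4,0],"twist": 0}
    - {"fingers": 0.6,"travel": [1.8,4,0],"twist": 0}
    - {"fingers": 0.6,"travel": [1.8,4,0],"twist": 0}
    - {"fingers": 0.6,"travel": [1.8,4,-2],"twist": 0}
    - {"fingers": 0.6,"travel": [1.8,4,-3],"twist": 0}

```text
t: 4.0
tcp_pos: [0.5391, 0.2798, 0.1436]
tool_rot: [-179.9, -0.3, 0.5]
ft_force: [0.2, 0.4, 0.2]
grip_width: 0.056
```

Call:
send_rows:
  targets:
    - {"fingers": 0.6,"travel": [0.5,0.5,-4],"twist": 0}
    - {"fingers": 0.6,"travel": [0,0,-4],"twist": 0}
    - {"fingers": 0.6,"travel": [0,0,-3],"twist": 0}
    - {"fingers": 0.6,"travel": [0,0,-1.3],"twist": 0}
    - {"fingers": 0.6,"travel": [0,0,0],"twist": 0}
    - {"fingers": 0,"travel": [0,0,0],"twist": 0}
    - {"fingers": 0,"travel": [0,0,0],"twist": 0}
    - {"fingers": 0,"travel": [0,0,0],"twist": 0}
    - {"fingers": 0,"travel": [0,0,0],"twist": 0}
    - {"fingers": 0,"travel": [0,0,0],"twist": 0}
  grip_force: 20

```text
t: 5.0
tcp_pos: [0.5426, 0.2825, 0.0203]
tool_rot: [-180.0, -0.1, 0.5]
ft_force: [-0.8, 2.4, 3.2]
grip_width: 0.0204
```

Call:
send_rows:
  targets:
    - {"fingers": 0,"travel": [0,0,2],"twist": 0}
    - {"fingers": 0,"travel": [0,0,2],"twist": 0}
    - {"fingers": 0,"travel": [2.8,0,0],"twist": 0}
    - {"fingers": 0,"travel": [2.8,0,0],"twist": 0}
    - {"fingers": 0,"travel": [2.7,0,0],"twist": 0}
    - {"fingers": 0,"travel": [0,0,-2],"twist": 0}
    - {"fingers": 0,"travel": [0,0,-1.5],"twist": 0}
    - {"fingers": 0,"travel": [0,0,0],"twist": 0}
  grip_force: 20

```text
t: 5.8
tcp_pos: [0.6222, 0.2816, 0.0211]
tool_rot: [179.9, 0.4, 0.5]
ft_force: [-0.8, -0.1, -0.0]
grip_width: 0.0006
```

```bash
cat >>h.py <<'E'
def blade(c="top"):
    p,d=capture(c);s=sense();t=np.array(s["tcp_pos"])
    P=cloud(c,p,d,hsv(p,172,8));return p,d,near(P,t,.12),s
E
python3 - <<'E'
from h import *
for c in("scene","top"):
    p,d,P,s=blade(c);print(np.round(s["tcp_pos"],4),s["ft_force"],P.min(0).round(4),P.max(0).round(4),len(P))
    cv2.imwrite(f"pics/a_{c}.png",p)
    i=np.argsort(P[:,0])[::12];print(P[i].round(4).tolist())
p=cv2.imread("pics/a_scene.png")[170:290,280:440];cv2.imwrite("pics/a1.png",cv2.resize(p,None,fx=4,fy=4))
E
```

```text
Traceback (most recent call last):
  File "h.py", line 20, in blade
    P=cloud(c,p,d,hsv(p,172,8));return p,d,near(P,t,.12),s
  File "h.py", line 5, in cloud
    n=cv2.undistortPoints(np.float32(np.c_[u,v])[:,None],k["mtx"],np.array(k["D"]))[:,0]
      ~~~~~~~~~~~~~~~~~~~^^^^^^^^^^^^^^^^^^^^^^^^^^^^^^^^^^^^^^^^^^^^^^^^^^^^^^^^^^
cv2.error: OpenCV(4.12.0) /io/opencv/modules/calib3d/src/undistort.dispatch.cpp:347: error: (-215:Assertion failed) CV_IS_MAT(_src) && CV_IS_MAT(_dst) && (_src->rows == 1 || _src->cols == 1) && (_dst->rows == 1 || _dst->cols == 1) && _src->cols + _src->rows - 1 == _dst->rows + _dst->cols - 1 && (CV_MAT_TYPE(_src->type) == CV_32FC2 || CV_MAT_TYPE(_src->type) == CV_64FC2) && (CV_MAT_TYPE(_dst->type) == CV_32FC2 || CV_MAT_TYPE(_dst->type) == CV_64FC2) in function 'cvUndistortPointsInternal'
```

```bash
python3 - <<'E'
from h import *
p,d=capture("scene");cv2.imwrite("pics/a_scene.png",p)
a=cv2.resize(p[150:310,250:490],None,fx=3.3,fy=3.3);cv2.imwrite("pics/a1.png",a)
p,d=capture("top");
for q in("blade_grip","blade_tip","cradle_rest"):
  for c in("top","scene"): print(q,c,[(np.round(r["location"],3).tolist(),round(r["confidence"],2)) for r in pinpoint(c,q)][:3])
E
```

```text
blade_grip top []
blade_grip scene [([0.702, 0.444, 0.014], 0.95)]
blade_tip top []
blade_tip scene [([0.64, 0.334, 0.011], 0.82), ([0.645, 0.286, 0.04], 0.4), ([0.246, 0.245, 0.011], 0.4)]
cradle_rest top [([0.519, 0.286, 0.035], 0.72)]
cradle_rest scene [([0.526, 0.287, 0.041], 0.61)]
```

View pics/a1.png

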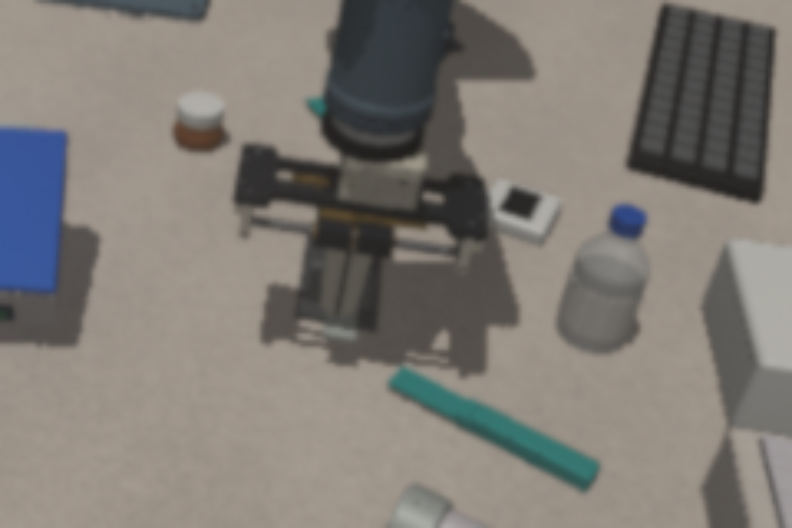

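Blade still seems to be in the cradle (tip at crop pixel 340,328); the grasp failed. I'll back off and look.

Call:
send_rows:
  targets:
    - {"fingers": 0.6,"travel": [0,0,4],"twist": 0}
    - {"fingers": 0.6,"travel": [0,0,4],"twist": 0}
    - {"fingers": 0.6,"travel": [-3,-4,4],"twist": 0}
    - {"fingers": 0.6,"travel": [-3,-4,3],"twist": 0}
    - {"fingers": 0.6,"travel": [-3,-3,0],"twist": 0}

```text
t: 6.75
tcp_pos: [0.5481, 0.186, 0.166]
tool_rot: [-180.0, -0.5, 0.5]
ft_force: [-0.2, -1.4, 0.1]
grip_width: 0.0357
```

```bash
python3 - <<'E'
from h import *
A=[]
for c in("scene","top"):
    p,d=capture(c);cv2.imwrite(f"pics/b_{c}.png",p)
    m=hsv(p,172,8)
    if m.sum()>20:
        R=near(cloud(c,p,d,m),np.array([.53,.286]),.2);r=cv2.minAreaRect(np.float32(R[:,:2]*1000));print(c,len(R),np.round(r[0],1),np.round(r[1],1),r[2],R.min(0).round(3),R.max(0).round(3))
    print([(q,[(np.round(r["location"],3).tolist(),round(r["confidence"],2)) for r in pinpoint(c,q)][:3]) for q in ("blade_grip","blade_tip")])
    A.append(cv2.resize(p[190:270,310:410] if c=="scene" else p[130:230,120:220],(480,480),interpolation=2)[:480])
print(sense()["t"],sense()["tcp_pos"],sense()["grip_width"])
cv2.imwrite("pics/b1.png",np.hstack(A)[:,:800])
E
```

```text
scene 160 [528.9 286.9] [21.7 94.2] 89.99121856689453 [0.482 0.276 0.007] [0.576 0.298 0.052]
[('blade_grip', [([0.526, 0.29, 0.039], 0.88), ([0.702, 0.443, 0.016], 0.82), ([0.346, 0.308, 0.009], 0.69)]), ('blade_tip', [([0.643, 0.332, 0.005], 0.83), ([0.645, 0.29, 0.04], 0.67), ([0.244, 0.245, 0.01], 0.49)])]
top 94 [502.3 288.7] [49.3 29.9] 2.1120898723602295 [ 0.477  0.273 -0.   ] [0.526 0.304 0.056]
[('blade_grip', [([0.699, 0.443, 0.005], 0.7), ([0.348, 0.31, 0.013], 0.52), ([0.396, -0.287, 0.01], 0.19)]), ('blade_tip', [([0.644, 0.334, 0.01], 0.72)])]
7.05 [0.54683215 0.18722929 0.16167927] 0.05520569367694434
```

View pics/b1.png

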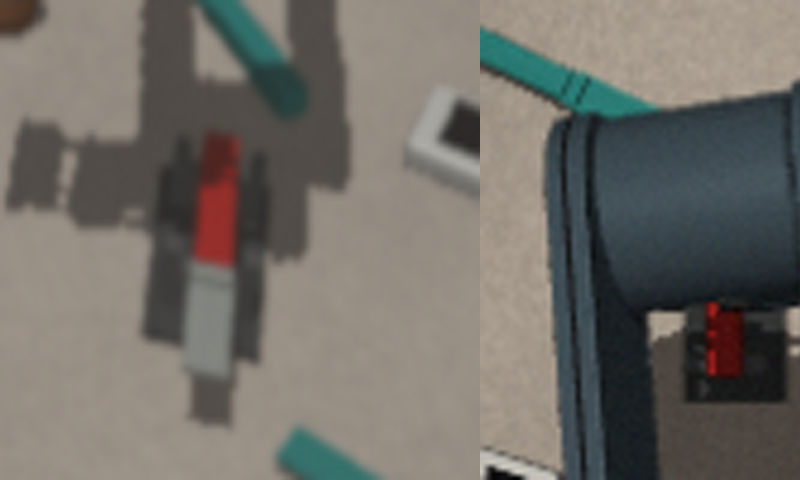

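Call:
send_rows:
  targets:
    - {"fingers": 0.6,"travel": [-0.2,4,0],"twist": 0}
    - {"fingers": 0.6,"travel": [0,4,-2],"twist": 0}
    - {"fingers": 0.6,"travel": [0,1.8,-3.2],"twist": 0}
    - {"fingers": 0.5,"travel": [0,0,-4],"twist": 0}
    - {"fingers": 0.4,"travel": [0,0,-4],"twist": 0}
    - {"fingers": 0.4,"travel": [0,0,-1],"twist": 0}
    - {"fingers": 0,"travel": [0,0,0],"twist": 0}
    - {"fingers": 0,"travel": [0,0,0],"twist": 0}
    - {"fingers": 0,"travel": [0,0,0],"twist": 0}
    - {"fingers": 0,"travel": [0,0,0],"twist": 0}
  grip_force: 40

```text
t: 8.05
tcp_pos: [0.5455, 0.2851, 0.0215]
tool_rot: [-179.9, -0.2, 0.5]
ft_force: [0.3, 1.1, -0.3]
grip_width: 0.0098
```

Call:
send_rows:
  targets:
    - {"fingers": 0,"travel": [0,0,0],"twist": 0}
    - {"fingers": 0,"travel": [0,0,0],"twist": 0}
    - {"fingers": 0,"travel": [0,0,0],"twist": 0}
  grip_force: 40

```text
t: 8.35
tcp_pos: [0.5445, 0.2848, 0.0203]
tool_rot: [-180.0, -0.1, 0.5]
ft_force: [-0.4, -0.7, 4.2]
grip_width: 0.0004
```

```bash
python3 - <<'E'
from h import *
p,d=capture("scene")
s=sense();print(s["tcp_pos"],s["ft_force"],s["grip_width"])
k=calibration("scene");T=np.linalg.inv(np.array(k["cam_to_world"]))
for X in ([*s["tcp_pos"]],[.527,.286,.039],[.647,.287,.039]):
    print(cv2.projectPoints(np.float32([X]),cv2.Rodrigues(T[:3,:3])[0],T[:3,3],k["mtx"],np.array(k["D"]))[0].ravel())
cv2.imwrite("pics/c1.png",cv2.resize(p[180:280,300:430],None,fx=6,fy=6,interpolation=2))
E
```

```text
[0.54443272 0.28480544 0.02031866] [-0.58871426 -0.63124158  5.96856474] 0.0003337893474615497
[352.74176 233.21652]
[354.46112 224.566  ]
[352.33203 252.47044]
```

View pics/c1.png

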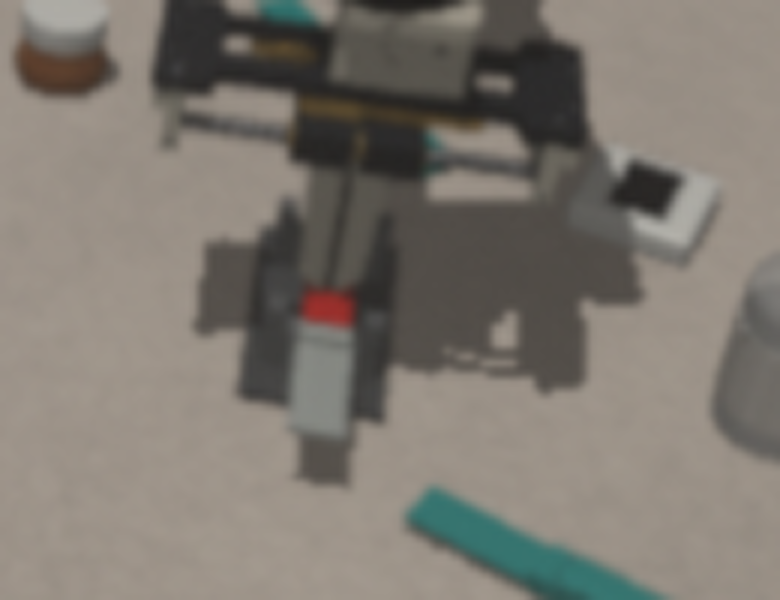

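```bash
python3 - <<'E'
from h import *
p,d=capture("scene")
for v in range(208,240,2):
    m=np.zeros(d.shape,bool);m[v,351]=m[v,354]=m[v,357]=1
    Q=cloud("scene",p,d,m);print(v,Q.round(3).tolist(),p[v,354].tolist())
E
```

```text
208 [[0.399, 0.274, 0.002], [0.551, 0.275, 0.115], [0.553, 0.283, 0.118]] [66, 72, 75]
210 [[0.553, 0.268, 0.108], [0.553, 0.276, 0.11], [0.552, 0.284, 0.111]] [78, 85, 88]
212 [[0.552, 0.269, 0.101], [0.552, 0.277, 0.102]] [78, 85, 89]
214 [[0.554, 0.27, 0.095], [0.556, 0.278, 0.098], [0.552, 0.286, 0.097]] [77, 84, 88]
216 [[0.553, 0.279, 0.089], [0.551, 0.287, 0.089]] [77, 84, 87]
218 [[0.554, 0.272, 0.081], [0.555, 0.28, 0.084], [0.553, 0.288, 0.084]] [75, 82, 86]
220 [[0.558, 0.272, 0.077], [0.553, 0.281, 0.075], [0.552, 0.289, 0.076]] [72, 78, 82]
222 [[0.556, 0.273, 0.069], [0.55, 0.282, 0.066], [0.552, 0.29, 0.069]] [67, 74, 77]
224 [[0.553, 0.275, 0.06], [0.553, 0.283, 0.061], [0.553, 0.291, 0.063]] [66, 72, 75]
226 [[0.544, 0.276, 0.045], [0.554, 0.284, 0.055], [0.555, 0.292, 0.058]] [59, 64, 69]
228 [[0.554, 0.277, 0.046], [0.556, 0.285, 0.049], [0.55, 0.293, 0.046]] [46, 50, 96]
230 [[0.568, 0.277, 0.05], [0.565, 0.285, 0.049], [0.563, 0.293, 0.05]] [44, 48, 150]
232 [[0.571, 0.278, 0.045], [0.571, 0.286, 0.048], [0.569, 0.294, 0.047]] [45, 50, 151]
234 [[0.579, 0.278, 0.045], [0.575, 0.287, 0.043], [0.572, 0.295, 0.043]] [105, 109, 133]
236 [[0.586, 0.279, 0.043], [0.587, 0.287, 0.046], [0.584, 0.295, 0.045]] [116, 122, 121]
238 [[0.593, 0.28, 0.043], [0.586, 0.288, 0.038], [0.586, 0.296, 0.04]] [124, 129, 128]
```

Call:
send_rows:
  targets:
    - {"fingers": 0,"travel": [0,0,4],"twist": 0}
    - {"fingers": 0,"travel": [0,0,4],"twist": 0}
    - {"fingers": 0,"travel": [0,0,0],"twist": 0}

```text
t: 8.75
tcp_pos: [0.5478, 0.2861, 0.1053]
tool_rot: [-179.8, -0.6, 0.5]
ft_force: [2.2, -0.2, 0.4]
grip_width: 0.0006
```

```bash
python3 - <<'E'
from h import *
p,d=capture("scene");s=sense();t=np.array(s["tcp_pos"]);print(t,s["ft_force"],s["grip_width"])
Q=cloud("scene",p,d,np.ones(d.shape,bool));Q=Q[(abs(Q[:,0]-t[0])<.03)&(abs(Q[:,1]-t[1])<.03)]
print(np.histogram(Q[:,2],np.arange(.02,.24,.01)))
F=Q[(Q[:,2]>.06)];i=np.argsort(F[:,2])[:12];print(F[i].round(3).tolist())
cv2.imwrite("pics/d1.png",cv2.resize(p[170:270,300:430],None,fx=6,fy=6,interpolation=2))
E
```

```text
[0.54612284 0.28549818 0.10250109] [-0.42732037  0.8158241  -0.31398555] 0.0002802375353342572
(array([ 34,  28, 120,  21,   0,   0,   0,   0,   0,   0,   0,  12,  35,
        38,  37,  42,  44,  43,  27,   2,   1]), array([0.02, 0.03, 0.04, 0.05, 0.06, 0.07, 0.08, 0.09, 0.1 , 0.11, 0.12,
       0.13, 0.14, 0.15, 0.16, 0.17, 0.18, 0.19, 0.2 , 0.21, 0.22, 0.23]))
[[0.555, 0.288, 0.134], [0.558, 0.283, 0.135], [0.556, 0.291, 0.135], [0.554, 0.288, 0.137], [0.557, 0.293, 0.137], [0.556, 0.283, 0.137], [0.556, 0.285, 0.138], [0.556, 0.29, 0.138], [0.556, 0.293, 0.139], [0.56, 0.28, 0.139], [0.555, 0.298, 0.139], [0.556, 0.279, 0.14]]
```

View pics/d1.png

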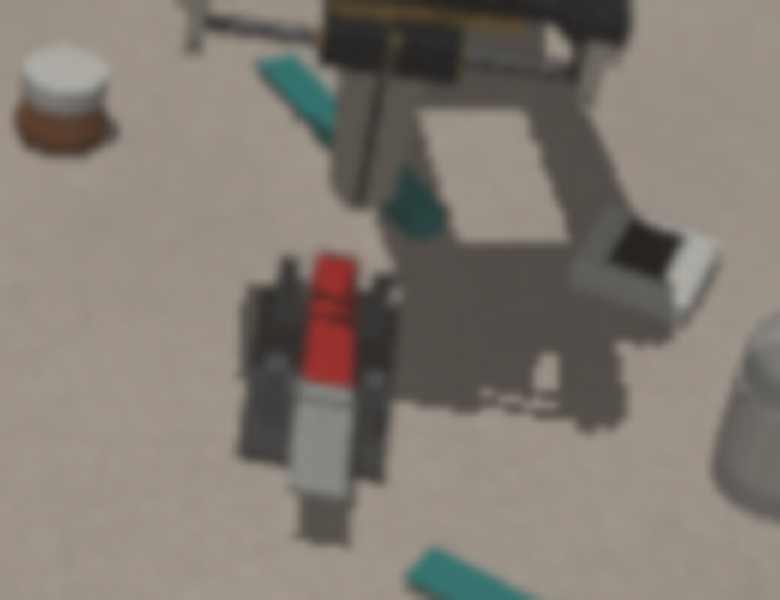

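The images show the fingertips at z≈0.133 while the state says 0.1025. So the true tip sits about 28–30 mm above the reported value, which explains why they closed on top of the handle. I'll correct for this.

Call:
send_rows:
  targets:
    - {"fingers": 0.5,"travel": [0,0,0],"twist": 0}
    - {"fingers": 0.5,"travel": [0,0,0],"twist": 0}
    - {"fingers": 0.5,"travel": [0,0,0],"twist": 0}
    - {"fingers": 0.5,"travel": [0,0,0],"twist": 0}
    - {"fingers": 0.5,"travel": [0,0,0],"twist": 0}
    - {"fingers": 0.5,"travel": [0,0,-4],"twist": 0}
    - {"fingers": 0.5,"travel": [0,0,-4],"twist": 0}
    - {"fingers": 0.5,"travel": [0,0,-1.5],"twist": 0}
    - {"fingers": 0.5,"travel": [0,0,-1],"twist": 0}
    - {"fingers": 0.5,"travel": [0,0,0],"twist": 0}
  grip_force: 20

```text
t: 9.8
tcp_pos: [0.5431, 0.2845, -0.007]
tool_rot: [180.0, 0.1, 0.5]
ft_force: [0.7, -0.0, 0.1]
grip_width: 0.0463
```

Call:
send_rows:
  targets:
    - {"fingers": 0,"travel": [0,0,0],"twist": 0}
    - {"fingers": 0,"travel": [0,0,0],"twist": 0}
    - {"fingers": 0,"travel": [0,0,0],"twist": 0}
    - {"fingers": 0,"travel": [0,0,0],"twist": 0}
    - {"fingers": 0,"travel": [0,0,0],"twist": 0}
    - {"fingers": 0,"travel": [0,0,0],"twist": 0}
  grip_force: 20

```text
t: 10.4
tcp_pos: [0.5447, 0.2851, -0.0045]
tool_rot: [-180.0, -0.1, 0.5]
ft_force: [0.4, 0.5, 6.0]
grip_width: 0.0217
```

Call:
send_rows:
  targets:
    - {"fingers": 0,"travel": [0,0,2],"twist": 0}
    - {"fingers": 0,"travel": [0,0,2],"twist": 0}
    - {"fingers": 0,"travel": [2.8,0,0],"twist": 0}
    - {"fingers": 0,"travel": [2.8,0,0],"twist": 0}
    - {"fingers": 0,"travel": [2.7,0,0],"twist": 0}
    - {"fingers": 0,"travel": [0,0,-2],"twist": 0}
    - {"fingers": 0,"travel": [0,0,-1.5],"twist": 0}
    - {"fingers": 0,"travel": [0,0,0],"twist": 0}

```text
t: 11.2
tcp_pos: [0.6239, 0.2839, -0.0042]
tool_rot: [179.9, 0.4, 0.5]
ft_force: [-0.0, 0.3, -0.4]
grip_width: 0.0222
```

```bash
cat >bl.py <<'E'
from h import *
def meas(c="scene",save=None):
    p,d=capture(c);s=sense();t=np.array(s["tcp_pos"])
    if save: cv2.imwrite(save,p)
    print("t",s["t"],"tcp",t.round(4),"yaw",round(s["tool_rot"][2],2),"f",np.round(s["ft_force"],1),"w",round(s["grip_width"],4))
    yaw=np.radians(s["tool_rot"][2]);a=np.array([np.cos(yaw),np.sin(yaw)]);b=np.array([-a[1],a[0]])
    Q=cloud(c,p,d,np.ones(d.shape,bool));along=(Q[:,:2]-t[:2])@a;acr=(Q[:,:2]-t[:2])@b
    k=(abs(acr)<.012)&(along>.015)&(along<.125)&(Q[:,2]<t[2]+.075)&(Q[:,2]>t[2]-.02)
    for lo in np.arange(.015,.125,.01):
        m=k&(along>=lo)&(along<lo+.01)
        if m.sum()>3: print(f"{lo+.005:.3f} n{m.sum()} z{np.median(Q[m,2]):.4f}",end="; ")
    print()
    h=cloud(c,p,d,hsv(p,172,8)) if hsv(p,172,8).sum()>5 else np.zeros((0,3))
    if len(h): al=(h[:,:2]-t[:2])@a;print("red along",al.min().round(3),al.max().round(3),"z",h[:,2].min().round(3),h[:,2].max().round(3))
E
python3 -c "
from bl import *
meas('scene','pics/e.png')"
```

```text
t 11.25 tcp [ 0.6247  0.2843 -0.0027] yaw 0.51 f [-0.5  0.  -1.2] w 0.0219
0.020 n25 z0.0479; 0.030 n37 z0.0462; 0.040 n38 z0.0424; 0.050 n24 z0.0399; 0.060 n32 z0.0398; 0.070 n49 z0.0035; 0.080 n50 z0.0389; 0.090 n53 z0.0016; 0.100 n51 z0.0011; 0.110 n30 z-0.0005; 0.120 n23 z0.0002; 
red along -0.051 0.03 z 0.045 0.052
```

Call:
send_rows:
  targets:
    - {"fingers": 0,"travel": [0,0,-0.3],"twist": 0}
    - {"fingers": 0,"travel": [0,0,-0.3],"twist": 0}
    - {"fingers": 0,"travel": [0,0,-0.3],"twist": 0}
    - {"fingers": 0,"travel": [0,0,-0.3],"twist": 0}
    - {"fingers": 0,"travel": [0,0,0],"twist": 0}

```text
t: 11.75
tcp_pos: [0.6275, 0.285, -0.0122]
tool_rot: [-180.0, -0.1, 0.5]
ft_force: [0.6, 0.8, 1.5]
grip_width: 0.0216
```

```bash
python3 -c "
from bl import *
meas('scene','pics/e2.png')"
```

```text
t 11.8 tcp [ 0.6275  0.2849 -0.0122] yaw 0.5 f [1.5 0.7 1.7] w 0.0219
0.020 n28 z0.0376; 0.030 n37 z0.0350; 0.040 n36 z0.0292; 0.050 n28 z0.0276; 0.060 n29 z0.0259; 0.070 n30 z0.0246; 0.080 n38 z0.0221; 0.090 n49 z0.0187; 0.100 n53 z0.0018; 0.110 n33 z0.0002; 0.120 n25 z-0.0001; 
red along -0.068 0.032 z 0.022 0.05
```

Call:
send_rows:
  targets:
    - {"fingers": 0,"travel": [0,0,-0.2],"twist": 0}
    - {"fingers": 0,"travel": [0,0,0],"twist": 0}

```text
t: 12.0
tcp_pos: [0.6273, 0.2847, -0.0146]
tool_rot: [-180.0, -0.0, 0.5]
ft_force: [2.5, 1.2, 2.3]
grip_width: 0.022
```

Call:
send_rows:
  targets:
    - {"fingers": 0,"travel": [0,0,0],"twist": 0}
    - {"fingers": 0,"travel": [0,0,0],"twist": 0}
    - {"fingers": 0,"travel": [0,0,2],"twist": 0}
    - {"fingers": 0,"travel": [0,0,4],"twist": 0}
    - {"fingers": 0,"travel": [0,0,4],"twist": 0}
    - {"fingers": 0,"travel": [0,0,4],"twist": 0}
    - {"fingers": 0,"travel": [-2.1,-3.4,3],"twist": 0}
    - {"fingers": 0,"travel": [-2.1,-3.4,0],"twist": 1}
    - {"fingers": 0,"travel": [-2.1,-3.4,0],"twist": 1}
    - {"fingers": 0,"travel": [-2.1,-3.4,0],"twist": 1}
  grip_force: 60

```text
t: 13.0
tcp_pos: [0.5408, 0.1475, 0.1548]
tool_rot: [180.0, 0.1, 3.6]
ft_force: [1.3, -0.5, -0.9]
grip_width: 0.0215
```

Call:
send_rows:
  targets:
    - {"fingers": 0,"travel": [-2.1,-3.4,0],"twist": 1}
    - {"fingers": 0,"travel": [-2.1,-3.4,0],"twist": 1}
    - {"fingers": 0,"travel": [-2.1,-3.4,0],"twist": 1}
    - {"fingers": 0,"travel": [-2.1,-3.4,0],"twist": 1}
    - {"fingers": 0,"travel": [-2.1,-3.4,0],"twist": 1}
    - {"fingers": 0,"travel": [-2,-3.4,0],"twist": 1.25}
    - {"fingers": 0,"travel": [0,0,0],"twist": 0}
    - {"fingers": 0,"travel": [0,0,0],"twist": 0}

```text
t: 13.8
tcp_pos: [0.4171, -0.0555, 0.1551]
tool_rot: [-179.9, 0.1, 9.6]
ft_force: [0.3, -0.5, -0.9]
grip_width: 0.0214
```

```bash
python3 -c "
from bl import *
meas('scene','pics/f.png');meas('top','pics/f2.png')"
```

```text
t 13.85 tcp [ 0.4176 -0.0549  0.1551] yaw 9.67 f [ 0.   0.5 -0.3] w 0.0215
0.020 n16 z0.2053; 0.030 n25 z0.2019; 0.040 n26 z0.1968; 0.050 n16 z0.1937; 0.060 n22 z0.1913; 0.070 n16 z0.1896; 0.080 n19 z0.1884; 0.090 n19 z0.1869; 0.100 n12 z0.1860; 
red along -0.06 0.032 z 0.202 0.219
t 13.9 tcp [ 0.4179 -0.0545  0.1552] yaw 9.75 f [ 0.2 -0.2 -1.3] w 0.0214
0.060 n8 z0.1901; 0.070 n13 z0.1902; 0.080 n25 z0.1886; 0.090 n23 z0.1866; 0.100 n13 z0.1857; 
red along 0.272 0.285 z 0.197 0.21
```

Call:
send_rows:
  targets:
    - {"fingers": 0,"travel": [0,0,-2],"twist": 0}
    - {"fingers": 0,"travel": [0,0,-2],"twist": 0}
    - {"fingers": 0,"travel": [1.38,0.24,-0.7],"twist": 0}
    - {"fingers": 0,"travel": [1.38,0.24,-0.3],"twist": 0}
    - {"fingers": 0,"travel": [0,0,0],"twist": 0}
    - {"fingers": 0,"travel": [0,0,0],"twist": 0}

```text
t: 14.5
tcp_pos: [0.446, -0.0498, 0.1055]
tool_rot: [-180.0, 0.0, 9.9]
ft_force: [0.6, -0.1, -1.0]
grip_width: 0.0213
```

```bash
cat >>bl.py <<'E'
S=np.array([.5617,-.0326,.1253]);h=np.array([.9856,.1693]);lat=np.array([-h[1],h[0]])
def prof(c,lo=-.08,hi=.03,w=.011,cols=1):
    p,d=capture(c);Q=cloud(c,p,d,np.ones(d.shape,bool));D=Q[:,:2]-S[:2];s=D@h;y=D@lat
    k=(abs(y)<w)&(Q[:,2]>.1)&(Q[:,2]<.2)&(s>lo)&(s<hi)
    print(c,[(int(a*1000)+2,int(m.sum()),round(float(np.median(Q[m,2])-.1253)*1000,1)) for a in np.arange(lo,hi,.005) for m in [k&(s>=a)&(s<a+.005)] if m.sum()>2])
    return p
E
python3 -c "
from bl import *
meas('top')
for c in('top','scene'): cv2.imwrite('pics/g_'+c+'.png',prof(c))"
```

```text
t 14.55 tcp [ 0.4457 -0.05    0.1056] yaw 9.83 f [-0.4  0.5 -0.9] w 0.0216
0.070 n10 z0.1397; 0.080 n17 z0.1385; 0.090 n23 z0.1375; 0.100 n23 z0.1326; 0.110 n27 z0.1285; 0.120 n30 z0.1263; 
red along -0.075 0.258 z -0.002 0.211
top [(-52, 3, 15.7), (-47, 8, 13.8), (-42, 9, 13.5), (-37, 9, 13.4), (-32, 11, 9.2), (-27, 13, 13.5), (-22, 13, 11.9), (-17, 9, 10.1), (-12, 14, 4.0), (-7, 12, 4.5), (-2, 12, -0.3), (2, 13, 0.5), (7, 14, 10.2), (12, 10, 14.5), (17, 15, 10.1), (22, 11, 8.6), (27, 11, 5.8)]
scene [(-78, 14, 23.1), (-73, 15, 19.2), (-67, 6, 17.7), (-62, 10, 17.3), (-57, 6, 15.7), (-52, 7, 16.3), (-47, 7, 17.1), (-42, 16, 14.1), (-37, 7, 12.8), (-32, 10, 12.9), (-27, 6, 11.7), (-22, 10, 11.8), (-17, 9, 10.0), (-12, 12, 5.4), (-7, 3, 5.7), (7, 7, 13.9), (12, 10, 12.8), (17, 13, 11.5), (22, 16, 8.8), (27, 13, 6.1)]
```

Call:
send_rows:
  targets:
    - {"fingers": 0,"travel": [0.46,0.08,-0.11],"twist": 0}
    - {"fingers": 0,"travel": [0.46,0.08,-0.11],"twist": 0}
    - {"fingers": 0,"travel": [0.46,0.08,-0.09],"twist": 0}
    - {"fingers": 0,"travel": [0,0,0],"twist": 0}

```text
t: 15.05
tcp_pos: [0.4601, -0.0481, 0.1023]
tool_rot: [180.0, -0.0, 9.7]
ft_force: [0.3, 0.6, -0.8]
grip_width: 0.0218
```

Call:
send_rows:
  targets:
    - {"fingers": 0,"travel": [0.3,0.05,-0.05],"twist": 0}
    - {"fingers": 0,"travel": [0.3,0.05,-0.04],"twist": 0}
    - {"fingers": 0,"travel": [0,0,0],"twist": 0}

```text
t: 15.35
tcp_pos: [0.4658, -0.0471, 0.1014]
tool_rot: [180.0, -0.0, 9.7]
ft_force: [0.3, 0.5, -1.1]
grip_width: 0.0214
```

Call:
send_rows:
  targets:
    - {"fingers": 0,"travel": [0.3,0.05,-0.05],"twist": 0}
    - {"fingers": 0,"travel": [0.3,0.05,-0.05],"twist": 0}
    - {"fingers": 0,"travel": [0,0,0],"twist": 0}

```text
t: 15.65
tcp_pos: [0.4719, -0.046, 0.1004]
tool_rot: [180.0, -0.0, 9.7]
ft_force: [1.0, 0.3, -0.6]
grip_width: 0.0215
```

```bash
python3 -c "
from bl import *
print(sense()['ft_force'])
for c in('top','scene'): cv2.imwrite('pics/i_'+c+'.png',prof(c))"
```

```text
[ 0.99718889  0.29948818 -0.57351726]
top [(-12, 8, 6.3), (-7, 8, 7.5), (-2, 10, 6.6), (2, 12, 6.9), (7, 14, 11.9), (12, 10, 14.7), (17, 14, 13.0), (22, 10, 7.9), (27, 12, 4.9)]
scene [(-78, 15, 26.8), (-73, 3, 26.3), (-67, 14, 24.3), (-62, 8, 22.4), (-57, 11, 21.4), (-52, 13, 18.9), (-47, 13, 15.7), (-42, 10, 14.2), (-37, 9, 12.8), (-32, 6, 12.3), (-27, 11, 10.5), (-22, 8, 10.8), (-17, 10, 9.8), (-12, 11, 9.4), (-7, 7, 9.5), (-2, 5, 9.1), (7, 6, 13.4), (12, 15, 12.5), (17, 13, 10.4), (22, 11, 8.6), (27, 13, 6.2)]
```

Call:
send_rows:
  targets:
    - {"fingers": 0,"travel": [0.31,0.05,0.54],"twist": 0}
    - {"fingers": 0,"travel": [0.31,0.05,0.54],"twist": 0}
    - {"fingers": 0,"travel": [0.31,0.05,0.54],"twist": 0}
    - {"fingers": 0,"travel": [0.31,0.05,0.54],"twist": 0}
    - {"fingers": 0,"travel": [0.4,0.07,0.48],"twist": 0}
    - {"fingers": 0,"travel": [0.4,0.07,0.48],"twist": 0}
    - {"fingers": 0,"travel": [0,0,0],"twist": 0}

```text
t: 16.45
tcp_pos: [0.4931, -0.0427, 0.1325]
tool_rot: [180.0, -0.1, 9.8]
ft_force: [-0.6, 0.8, -1.6]
grip_width: 0.0216
```

```bash
cat >>bl.py <<'E'
def lid(c):
    p,d=capture(c);Q=cloud(c,p,d,hsv(p,105,130));Q=near(Q,np.array([.68,-.01]),.25);Q=Q[(Q[:,2]>.05)&(abs((Q[:,:2]-S[:2])@lat)<.09)]
    m,n,P=plane(Q);print(c,"lid",len(P),"normal tilt",np.degrees(np.arctan2(n[:2]@h,n[2])).round(1),"theta=tilt-25 (opening lowers/negates)",m.round(3),Q[:,2].max().round(3));return p
E
python3 -c "
from bl import *
print(sense()['ft_force'])
for c in('top','scene'): cv2.imwrite('pics/j_'+c+'.png',lid(c))
prof('scene')"
```

```text
[-0.56017465  0.84043547 -1.64905582]
top lid 1353 normal tilt 40.1 theta=tilt-25 (opening lowers/negates) [ 0.644 -0.02   0.129] 0.546
scene lid 2361 normal tilt 40.2 theta=tilt-25 (opening lowers/negates) [ 0.649 -0.016  0.123] 0.172
scene [(-78, 7, 61.2), (-73, 7, 61.7), (-67, 16, 60.3), (-62, 8, 58.3), (-57, 3, 59.9), (-52, 9, 58.1), (-47, 10, 58.8), (-42, 16, 54.0), (-37, 9, 52.8), (-32, 12, 49.7), (-27, 12, 48.3), (-22, 10, 45.3), (-17, 8, 44.2), (-12, 13, 43.5), (-7, 6, 43.2), (-2, 8, 42.9), (2, 11, 42.0), (7, 11, 40.9), (12, 10, 39.7), (17, 5, 40.2)]
```

Call:
send_rows:
  targets:
    - {"fingers": 0,"travel": [0.79,0.135,0.95],"twist": 0}
    - {"fingers": 0,"travel": [0.94,0.16,0.8],"twist": 0}
    - {"fingers": 0,"travel": [0.94,0.16,0.8],"twist": 0}
    - {"fingers": 0,"travel": [1.06,0.18,0.63],"twist": 0}
    - {"fingers": 0,"travel": [1.06,0.18,0.62],"twist": 0}
    - {"fingers": 0,"travel": [1.15,0.2,0.43],"twist": 0}
    - {"fingers": 0,"travel": [1.15,0.2,0.42],"twist": 0}
    - {"fingers": 0,"travel": [1.21,0.21,0.22],"twist": 0}
    - {"fingers": 0,"travel": [1.21,0.21,0.22],"twist": 0}
    - {"fingers": 0,"travel": [0,0,0],"twist": 0}

```text
t: 17.6
tcp_pos: [0.588, -0.0263, 0.1824]
tool_rot: [180.0, -0.1, 9.8]
ft_force: [-0.1, -0.2, -1.5]
grip_width: 0.0215
```

```bash
python3 -c "
from bl import *
print(sense()['ft_force'])
for c in('top','scene'): cv2.imwrite('pics/k_'+c+'.png',lid(c))
prof('scene',.0,.18)"
```

```text
[-0.06734601 -0.21355433 -1.51079321]
top lid 33 normal tilt 79.7 theta=tilt-25 (opening lowers/negates) [ 0.685 -0.035  0.275] 0.598
scene lid 2199 normal tilt 85.2 theta=tilt-25 (opening lowers/negates) [ 0.699 -0.007  0.151] 0.222
scene [(132, 14, 70.2), (137, 127, 47.0), (142, 119, 2.0), (147, 7, -18.1)]
```

Call:
send_rows:
  targets:
    - {"fingers": 0,"travel": [1.23,0.21,0],"twist": 0}
    - {"fingers": 0,"travel": [1.23,0.21,0],"twist": 0}
    - {"fingers": 0,"travel": [1.2,0.21,-0.22],"twist": 0}
    - {"fingers": 0,"travel": [1.2,0.21,-0.22],"twist": 0}
    - {"fingers": 0,"travel": [1.15,0.2,-0.43],"twist": 0}
    - {"fingers": 0,"travel": [1.15,0.2,-0.43],"twist": 0}
    - {"fingers": 0,"travel": [0.5,0.08,-0.2],"twist": 0}
    - {"fingers": 0,"travel": [0,0,0],"twist": 0}

```text
t: 18.55
tcp_pos: [0.6639, -0.0129, 0.1664]
tool_rot: [-180.0, 0.1, 9.8]
ft_force: [-0.1, 0.6, -1.8]
grip_width: 0.0214
```

```bash
python3 -c "
from bl import *
print(sense()['ft_force'])
cv2.imwrite('pics/l.png',lid('scene'))"
```

```text
[-0.13711784  0.61641535 -1.78833051]
scene lid 735 normal tilt -62.4 theta=tilt-25 (opening lowers/negates) [0.744 0.016 0.148] 0.203
```

Call:
send_rows:
  targets:
    - {"fingers": 0,"travel": [-2.5,-0.43,0.5],"twist": 0}
    - {"fingers": 0,"travel": [-4,-0.7,1.5],"twist": 0}
    - {"fingers": 0,"travel": [-1.5,2,1],"twist": -1}
    - {"fingers": 0,"travel": [-0.5,4,0],"twist": -1}
    - {"fingers": 0,"travel": [-0.5,4,0],"twist": -1}
    - {"fingers": 0,"travel": [-0.5,4,0],"twist": -1}
    - {"fingers": 0,"travel": [-0.5,4,0],"twist": -1}
    - {"fingers": 0,"travel": [-0.5,4,0],"twist": -1}
    - {"fingers": 0,"travel": [-0.5,4,0],"twist": -1}
    - {"fingers": 0,"travel": [-0.5,4,0],"twist": -1}

```text
t: 19.6
tcp_pos: [0.5478, 0.2771, 0.198]
tool_rot: [-180.0, -0.0, 1.7]
ft_force: [-0.4, 0.7, -0.3]
grip_width: 0.0218
```

Call:
send_rows:
  targets:
    - {"fingers": 0,"travel": [-0.4,0.9,0],"twist": -1.3}
    - {"fingers": 0,"travel": [0,0,0],"twist": 0}
    - {"fingers": 0,"travel": [0,0,0],"twist": 0}

```text
t: 19.9
tcp_pos: [0.5443, 0.2842, 0.1977]
tool_rot: [180.0, -0.0, 0.5]
ft_force: [0.2, -0.6, -1.3]
grip_width: 0.0214
```

Call:
send_rows:
  targets:
    - {"fingers": 0,"travel": [0,0,-4],"twist": 0}
    - {"fingers": 0,"travel": [0,0,-4],"twist": 0}
    - {"fingers": 0,"travel": [0,0,-4],"twist": 0}
    - {"fingers": 0,"travel": [0,0,-4],"twist": 0}
    - {"fingers": 0,"travel": [0,0,-2.5],"twist": 0}
    - {"fingers": 0,"travel": [0,0,-0.5],"twist": 0}
    - {"fingers": 0,"travel": [0,0,0],"twist": 0}

```text
t: 20.6
tcp_pos: [0.5446, 0.2833, 0.0072]
tool_rot: [180.0, 0.1, 0.4]
ft_force: [-0.5, -0.7, 0.1]
grip_width: 0.0214
```

Call:
send_rows:
  targets:
    - {"fingers": 0,"travel": [0,0,-0.3],"twist": 0}
    - {"fingers": 0,"travel": [0,0,-0.3],"twist": 0}
    - {"fingers": 0,"travel": [0,0,-0.3],"twist": 0}
    - {"fingers": 0,"travel": [0,0,-0.3],"twist": 0}
    - {"fingers": 0,"travel": [0,0,0],"twist": 0}
  grip_force: 12

```text
t: 21.1
tcp_pos: [0.5449, 0.2849, -0.004]
tool_rot: [-180.0, -0.1, 0.5]
ft_force: [-1.0, 0.5, 1.8]
grip_width: 0.0217
```

Open to about 50 mm, lift, move toward the warmer, and check the blade and carrier.

Call:
send_rows:
  targets:
    - {"fingers": 0.5,"travel": [0,0,0],"twist": 0}
    - {"fingers": 0.5,"travel": [0,0,0],"twist": 0}
    - {"fingers": 0.5,"travel": [0,0,0],"twist": 0}
    - {"fingers": 0.5,"travel": [0,0,0],"twist": 0}
    - {"fingers": 0.5,"travel": [0,0,0],"twist": 0}
    - {"fingers": 0.5,"travel": [0,0,4],"twist": 0}
    - {"fingers": 0.5,"travel": [0,0,4],"twist": 0}
    - {"fingers": 0.5,"travel": [0,0,4],"twist": 0}
    - {"fingers": 0.5,"travel": [-2,-2,5],"twist": 0}
    - {"fingers": 0.5,"travel": [-2.5,-4,2],"twist": 0}

```text
t: 22.1
tcp_pos: [0.505, 0.2298, 0.1827]
tool_rot: [-179.9, -0.4, 0.6]
ft_force: [0.5, -1.4, 0.5]
grip_width: 0.0465
```

Call:
send_rows:
  targets:
    - {"fingers": 0.5,"travel": [-2.5,-4,2],"twist": 1.5}
    - {"fingers": 0.5,"travel": [-2.5,-4,0],"twist": 1.5}
    - {"fingers": 0.5,"travel": [-2.5,-4,0],"twist": 1.5}
    - {"fingers": 0.5,"travel": [-2,-4,0],"twist": 1.5}
    - {"fingers": 0.5,"travel": [0,-4,0],"twist": 1.5}
    - {"fingers": 0.5,"travel": [0,-4,0],"twist": 1.75}
    - {"fingers": 0.5,"travel": [0,0,0],"twist": 0}

```text
t: 22.8
tcp_pos: [0.4084, -0.015, 0.1984]
tool_rot: [179.9, -0.0, 9.4]
ft_force: [-0.1, 0.0, 0.7]
grip_width: 0.0463
```

```bash
python3 -c "
from bl import *
s=sense();print(s['t'],s['tcp_pos'],s['tool_rot'],s['qpos'])
X=np.array([.8932,.1534,-.4226]);Y=np.array([-.1693,.9856,0]);N=np.array([.4165,.0716,.9063]);S3=S
for c in('top','scene'):
    p,d=capture(c);cv2.imwrite('pics/m_'+c+'.png',p)
    m=hsv(p,172,5);R=cloud(c,p,d,m);R=near(R,np.array([.526,.285]),.08);r=cv2.minAreaRect(np.float32(R[:,:2]*1000));print(c,'red',len(R),r,R[:,2].min().round(3),np.median(R[:,2]).round(4))
    O=near(cloud(c,p,d,hsv(p,6,20,110)),np.array([.63,-.02]),.12);D=O-S3;L=np.c_[D@X,D@Y,D@N]*1000
    print('orange sillframe',len(L),np.percentile(L,[2,50,98],axis=0).round(1).tolist());T=L[L[:,2]>-5];print(' rib',len(T),T.min(0).round(1) if len(T) else 0,T.max(0).round(1) if len(T) else 0,T.mean(0).round(1) if len(T) else 0)
    for q in('carrier_center','tub_floor','blade_grip'): print(q,[(np.round(r['location'],3).tolist(),round(r['confidence'],2)) for r in pinpoint(c,q)][:2])
lid('scene')
a=cv2.imread('pics/m_top.png')[110:240,150:400];cv2.imwrite('pics/m1.png',cv2.resize(a,None,fx=3.2,fy=3.2))
"
```

```text
22.8 [ 0.40836417 -0.0150479   0.19839226] [ 1.79868094e+02 -3.78562590e-02  9.41638979e+00] [-1.77421619e+01 -5.62225952e-01  1.04760660e+02 -1.03279965e-01
  7.57076961e+01  6.28669065e+01]
top red 237 ((526.3211059570312, 286.2991638183594), (99.75762939453125, 32.67573547363281), 0.4289674460887909) 0.004 0.047
orange sillframe 422 [[30.4, -25.2, -47.0], [69.9, 6.6, -28.9], [116.1, 38.2, 6.3]]
 rib 40 [ 10.  -15.6  -4.8] [85.3 33.5 11.5] [64.5  5.1  4.3]
carrier_center [([0.615, -0.014, 0.078], 0.73)]
tub_floor [([0.606, -0.027, 0.051], 0.96)]
blade_grip [([0.347, 0.308, 0.01], 0.92), ([0.525, 0.285, 0.043], 0.85)]
scene red 164 ((527.5249633789062, 285.20428466796875), (93.30662536621094, 22.030189514160156), 0.313140332698822) 0.008 0.0483
orange sillframe 225 [[22.2, -22.0, -34.9], [47.9, 11.4, -29.6], [75.7, 40.9, 7.0]]
 rib 35 [55.2  2.5 -2.5] [78.7 14.5  8.8] [67.7  8.8  4.6]
carrier_center [([0.614, -0.018, 0.072], 0.78)]
tub_floor [([0.608, -0.023, 0.05], 0.86)]
blade_grip [([0.702, 0.446, 0.014], 0.89), ([0.344, 0.308, 0.01], 0.72)]
scene lid 133 normal tilt -71.5 theta=tilt-25 (opening lowers/negates) [0.772 0.001 0.197] 0.203
```

View pics/m1.png

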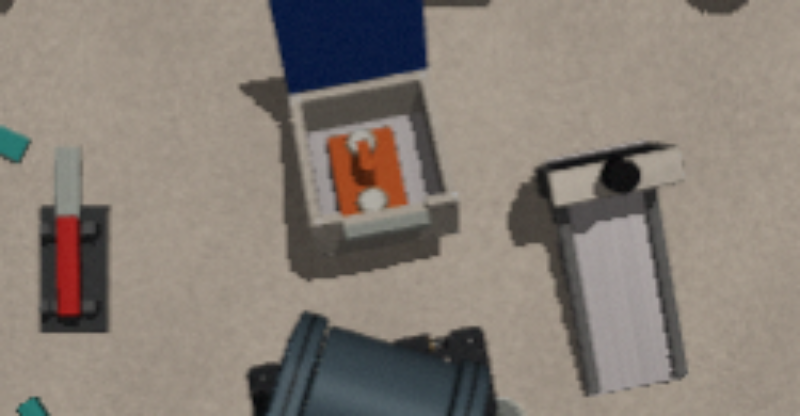

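```bash
python3 -c "
from bl import *
X=np.array([.8932,.1534,-.4226]);Y=np.array([-.1693,.9856,0]);N=np.array([.4165,.0716,.9063])
p,d=capture('top');D=near(cloud('top',p,d,hsv(p,5,18,130)),np.array([.63,-.02]),.12)-S
L=np.c_[D@X,D@Y,D@N]*1000;B=L[(L[:,2]<-24)&(L[:,2]>-38)];print(len(B),cv2.minAreaRect(np.float32(B[:,:2])),np.percentile(B,[3,97],axis=0).round(1).tolist(),np.median(B[:,2]))
T=L[L[:,2]>-10];print('rib',cv2.minAreaRect(np.float32(T[:,:2])),np.median(T,axis=0).round(1))
# ramp: surface (light grey) via plane; bright region
Q=cloud('top',p,d,np.ones(d.shape,bool));R0=np.array([.394,-.285]);u=np.array([np.cos(np.radians(10.3)),np.sin(np.radians(10.3))]);w=np.array([-u[1],u[0]])
a=(Q[:,:2]-R0)@u;b=(Q[:,:2]-R0)@w
k=(a>.01)&(a<.19)&(abs(b)<.028);c0,n,P=plane(Q[k]);print('ramp plane',c0.round(4),np.degrees(np.arccos(n[2])).round(2),'z at low',(c0[2]+(n[:2]@(c0[:2]-R0))/n[2]).round(4))
# rails: points >5mm above plane
e=(Q-c0)@n;k=(a>-.02)&(a<.17)&(abs(b)<.06)&(e>.006)&(e<.014)
for s in(-1,1):
    m=k&(b*s>.03);f=np.polyfit(a[m],b[m],1);print('rail',s,m.sum(),'yawoff',np.degrees(np.arctan(f[0])).round(2),'b at a=.1',(f[0]*.1+f[1]).round(4))
k=(abs(b)<.03)&(abs(e)<.003);print('a range',np.percentile(a[k&(a>-.03)&(a<.25)],[0.5,99.5]).round(4))
k=(abs(b)<.03)&(e>.05)&(e<.09)&(a>.1);print('bridge a',np.percentile(a[k],[2,98]).round(4))
"
```

```text
331 ((73.63314056396484, 5.7982940673828125), (63.255558013916016, 90.90037536621094), 89.96571350097656) [[31.4, -24.3, -34.3], [114.7, 35.9, -25.2]] -29.757665037746435
rib ((68.07145690917969, 4.57124137878418), (11.871210098266602, 32.57939529418945), 89.828857421875) [65.5  5.   5. ]
ramp plane [ 0.4929 -0.267   0.0251] 10.21 z at low 0.007
rail -1 163 yawoff 0.19 b at a=.1 -0.0489
rail 1 166 yawoff 0.48 b at a=.1 0.0412
a range [-0.0284  0.2414]
bridge a [0.1908 0.225 ]
```

Call:
send_rows:
  targets:
    - {"fingers": 0.45,"travel": [4.2,0,0],"twist": 0.3}
    - {"fingers": 0.45,"travel": [4.2,0,0],"twist": 0}
    - {"fingers": 0.45,"travel": [4.2,0,0],"twist": 0}
    - {"fingers": 0.45,"travel": [4.2,0,0],"twist": 0}
    - {"fingers": 0.45,"travel": [4.2,-0.2,-2],"twist": 0}
    - {"fingers": 0.45,"travel": [0.1,0,-4],"twist": 0}
    - {"fingers": 0.45,"travel": [0,0,-3],"twist": 0}
    - {"fingers": 0.45,"travel": [0,0,-2],"twist": 0}
    - {"fingers": 0.45,"travel": [0,0,0],"twist": 0}
    - {"fingers": 0.45,"travel": [0,0,0],"twist": 0}

```text
t: 24.3
tcp_pos: [0.6194, -0.0125, 0.0882]
tool_rot: [-180.0, 0.0, 10.0]
ft_force: [0.5, -0.6, -0.2]
grip_width: 0.0419
```

Call:
send_rows:
  targets:
    - {"fingers": 0.45,"travel": [0,-0.4,-1.5],"twist": -0.2}
    - {"fingers": 0.45,"travel": [0,0,-1.5],"twist": 0}
    - {"fingers": 0.45,"travel": [0,0,-0.9],"twist": 0}
    - {"fingers": 0.45,"travel": [0,0,-0.5],"twist": 0}
    - {"fingers": 0.45,"travel": [0,0,0],"twist": 0}

```text
t: 24.8
tcp_pos: [0.6194, -0.0168, 0.0444]
tool_rot: [180.0, -0.0, 9.8]
ft_force: [-0.0, -0.2, -0.3]
grip_width: 0.0418
```

Call:
send_rows:
  targets:
    - {"fingers": 0,"travel": [0,0,0],"twist": 0}
    - {"fingers": 0,"travel": [0,0,0],"twist": 0}
    - {"fingers": 0,"travel": [0,0,0],"twist": 0}
    - {"fingers": 0,"travel": [0,0,0],"twist": 0}
    - {"fingers": 0,"travel": [0,0,0],"twist": 0}
    - {"fingers": 0,"travel": [0,0,0],"twist": 0}
    - {"fingers": 0,"travel": [0,0,0],"twist": 0}
  grip_force: 40

```text
t: 25.5
tcp_pos: [0.6196, -0.0167, 0.0444]
tool_rot: [-180.0, -0.0, 9.8]
ft_force: [-0.3, 1.1, 1.8]
grip_width: 0.012
```

Call:
send_rows:
  targets:
    - {"fingers": 0,"travel": [0.5,0.09,1.09],"twist": 0}
    - {"fingers": 0,"travel": [0.5,0.09,1.09],"twist": 0}
    - {"fingers": 0,"travel": [0.5,0.09,1.09],"twist": 0}
    - {"fingers": 0,"travel": [0.5,0.09,1.09],"twist": 0}
    - {"fingers": 0,"travel": [0.5,0.09,1.09],"twist": 0}
    - {"fingers": 0,"travel": [0.4,0.07,1.2],"twist": 0}
    - {"fingers": 0,"travel": [0,0,2],"twist": 0}
    - {"fingers": 0,"travel": [-1,0,3],"twist": 0}
    - {"fingers": 0,"travel": [-2,0,2],"twist": 0}

```text
t: 26.4
tcp_pos: [0.6197, -0.0119, 0.1828]
tool_rot: [179.9, -0.2, 9.8]
ft_force: [0.1, 0.9, -2.9]
grip_width: 0.0119
```

```bash
cat >>bl.py <<'E'
def carrier(c):
    p,d=capture(c);s=sense();t=np.array(s["tcp_pos"]);print("t",s["t"],t.round(4),"w",round(s["grip_width"],4),np.round(s["qpos"],1),"f",np.round(s["ft_force"],1))
    O=near(cloud(c,p,d,hsv(p,5,18,130)),t,.1);yw=np.radians(s["tool_rot"][2]);a=np.array([np.cos(yw),np.sin(yw)])
    al=(O[:,:2]-t[:2])@a
    for lo in np.arange(-.07,.07,.01):
        m=(al>=lo)&(al<lo+.01)
        if m.sum()>3: print(round(lo*1000)+5,m.sum(),(O[m,2].min()*1000).round(0),(np.median(O[m,2])*1000).round(0),end="; ")
    print();return p
E
python3 -c "
from bl import *
carrier('scene')"
```

```text
t 26.45 [ 0.6175 -0.0118  0.1865] w 0.0118 [-11.4  21.8  78.7  -0.   79.3  68.8] f [-3.8  0.8 -0. ]
-45 10 222.0 224.0; -35 16 216.0 220.0; -25 20 210.0 215.0; -15 23 206.0 210.0; -5 38 201.0 206.0; 5 77 195.0 202.0; 15 78 193.0 199.0; 25 57 175.0 193.0; 35 99 174.0 185.0;
```

Call:
send_rows:
  targets:
    - {"fingers": 0,"travel": [-2,0,1],"twist": 0}
    - {"fingers": 0,"travel": [-2,0,0.5],"twist": 4}
    - {"fingers": 0,"travel": [-2,-1,0],"twist": 8}
    - {"fingers": 0,"travel": [-2,-1.5,0],"twist": 8}
    - {"fingers": 0,"travel": [-2,-1.5,0],"twist": 8}
    - {"fingers": 0,"travel": [-2,-1.5,0],"twist": 8}
    - {"fingers": 0,"travel": [-2,-1.5,0],"twist": 8}
    - {"fingers": 0,"travel": [-1,-1.5,0],"twist": 8}
    - {"fingers": 0,"travel": [-0.5,-1.5,0],"twist": 8}
    - {"fingers": 0,"travel": [0,-1.5,0],"twist": 8}

```text
t: 27.45
tcp_pos: [0.4626, -0.1272, 0.1961]
tool_rot: [180.0, 0.0, 78.1]
ft_force: [0.1, -0.3, -3.0]
grip_width: 0.0117
```

Call:
send_rows:
  targets:
    - {"fingers": 0,"travel": [0,-1.5,0],"twist": 8}
    - {"fingers": 0,"travel": [0,-1.5,0],"twist": 8}
    - {"fingers": 0,"travel": [0,-1.5,0],"twist": 8}
    - {"fingers": 0,"travel": [0,-1.5,0],"twist": 8}
    - {"fingers": 0,"travel": [0,-1.5,0],"twist": 8}
    - {"fingers": 0,"travel": [0,-1.5,0],"twist": 8}
    - {"fingers": 0,"travel": [0,-1.5,0],"twist": 8}
    - {"fingers": 0,"travel": [0,-1.5,0],"twist": 8}
    - {"fingers": 0,"travel": [0,-1.5,0],"twist": 8}
    - {"fingers": 0,"travel": [0,-1.4,0],"twist": 8}

```text
t: 28.45
tcp_pos: [0.4633, -0.2764, 0.1957]
tool_rot: [-180.0, -0.0, 158.1]
ft_force: [-0.7, -0.5, -2.5]
grip_width: 0.0115
```

Call:
send_rows:
  targets:
    - {"fingers": 0,"travel": [0,0,0],"twist": 8}
    - {"fingers": 0,"travel": [0,0,0],"twist": 8}
    - {"fingers": 0,"travel": [0,0,0],"twist": 8}
    - {"fingers": 0,"travel": [0,0,0],"twist": 0}

```text
t: 28.85
tcp_pos: [0.4633, -0.2758, 0.1957]
tool_rot: [180.0, -0.0, -178.1]
ft_force: [-0.6, -0.5, -2.6]
grip_width: 0.0113
```

Call:
send_rows:
  targets:
    - {"fingers": 0,"travel": [-0.5,0,-2],"twist": 4.3}
    - {"fingers": 0,"travel": [0,0,-4],"twist": 4.3}
    - {"fingers": 0,"travel": [0,0,-4],"twist": 0}
    - {"fingers": 0,"travel": [0,0,-3],"twist": 0}
    - {"fingers": 0,"travel": [0,0,-2],"twist": 0}
    - {"fingers": 0,"travel": [0,0,0],"twist": 0}
    - {"fingers": 0,"travel": [0,0,0],"twist": 0}

```text
t: 29.55
tcp_pos: [0.4585, -0.2759, 0.046]
tool_rot: [-180.0, -0.0, -169.7]
ft_force: [0.3, 0.1, -2.6]
grip_width: 0.0119
```

```bash
python3 -c "
from bl import *
print(sense()['tool_rot'])
p=carrier('scene');q=carrier('top')
a=cv2.resize(p[160:240,120:240],(600,400),interpolation=2);cv2.imwrite('pics/n1.png',a)"
```

```text
[-1.79999681e+02 -6.17829955e-04 -1.69719567e+02]
t 29.6 [ 0.4591 -0.2764  0.0468] w 0.0119 [ -43.    21.4  100.7   -0.    57.7 -143.3] f [ 0.3 -1.1 -3.3]
-65 6 82.0 83.0; -55 44 79.0 85.0; -45 8 79.0 85.0; -35 5 70.0 76.0; -25 14 67.0 79.0; -15 23 65.0 93.0; -5 6 58.0 63.0; 
t 29.65 [ 0.4593 -0.2766  0.0471] w 0.0118 [ -43.    21.4  100.7   -0.    57.7 -143.3] f [-0.   0.2 -2.1]
-65 18 78.0 85.0; -55 57 33.0 89.0; -45 34 79.0 86.0; -35 15 77.0 85.0; -15 8 69.0 118.0; -5 15 64.0 67.0; 5 6 60.0 65.0;
```

View pics/n1.png

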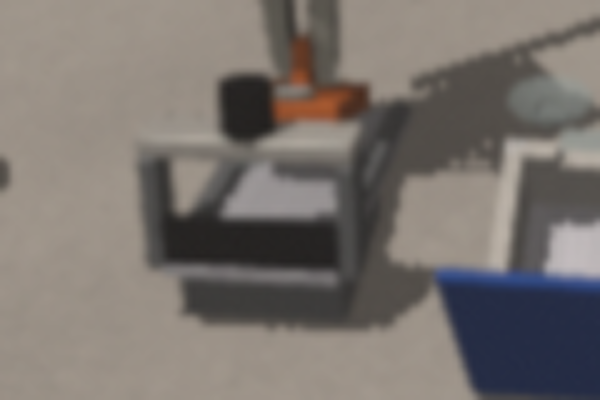

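Call:
send_rows:
  targets:
    - {"fingers": 0,"travel": [0,0,-0.8],"twist": 0}
    - {"fingers": 0,"travel": [0,0,-0.8],"twist": 0}
    - {"fingers": 0,"travel": [0,0,0],"twist": 0}

```text
t: 29.95
tcp_pos: [0.4575, -0.275, 0.0286]
tool_rot: [179.9, -0.1, -169.6]
ft_force: [-0.4, -0.2, -2.7]
grip_width: 0.0118
```

Call:
send_rows:
  targets:
    - {"fingers": 0,"travel": [0,0,-0.3],"twist": 0}
    - {"fingers": 0,"travel": [0,0,-0.3],"twist": 0}
    - {"fingers": 0,"travel": [0,0,-0.3],"twist": 0}
    - {"fingers": 0,"travel": [0,0,0],"twist": 0}
  grip_force: 8

```text
t: 30.35
tcp_pos: [0.4582, -0.2759, 0.0204]
tool_rot: [-180.0, -0.0, -169.6]
ft_force: [1.4, -1.3, -1.7]
grip_width: 0.0119
```

Call:
send_rows:
  targets:
    - {"fingers": 0,"travel": [0,0,-0.2],"twist": 0}
    - {"fingers": 0,"travel": [0,0,-0.2],"twist": 0}
    - {"fingers": 0,"travel": [0,0,-0.2],"twist": 0}
    - {"fingers": 0,"travel": [0,0,0],"twist": 0}

```text
t: 30.75
tcp_pos: [0.4584, -0.2758, 0.0149]
tool_rot: [-180.0, 0.0, -169.6]
ft_force: [-0.0, 0.4, 3.1]
grip_width: 0.0119
```

```bash
python3 -c "
from bl import *
p=carrier('scene');q=carrier('top')"
```

```text
t 30.8 [ 0.4584 -0.2758  0.0148] w 0.0117 [ -43.    23.8  102.5    0.    53.6 -143.4] f [0.9 0.3 3.3]
-65 5 38.0 39.0; -55 29 32.0 38.0; -25 5 59.0 60.0; -15 12 61.0 68.0; 15 6 32.0 34.0; 25 4 31.0 32.0; 
t 30.85 [ 0.4584 -0.2758  0.0148] w 0.0119 [ -43.    23.8  102.5    0.    53.6 -143.4] f [0.4 1.3 5. ]
-55 42 40.0 46.0; -45 30 39.0 45.0; -35 14 38.0 46.0; -15 13 30.0 42.0; -5 11 33.0 37.0;
```

Call:
send_rows:
  targets:
    - {"fingers": 0.4,"travel": [0,0,0],"twist": 0}
    - {"fingers": 0.4,"travel": [0,0,0],"twist": 0}
    - {"fingers": 0.4,"travel": [0,0,0],"twist": 0}
    - {"fingers": 0.4,"travel": [0,0,0],"twist": 0}
    - {"fingers": 0.4,"travel": [0,0,2],"twist": 0}
    - {"fingers": 0.4,"travel": [0,0,4],"twist": 0}
    - {"fingers": 0.4,"travel": [0,0,3],"twist": 0}
    - {"fingers": 0.2,"travel": [-3,-0.5,0],"twist": 0}
    - {"fingers": 0,"travel": [-4,-0.8,0],"twist": 0}
    - {"fingers": 0,"travel": [-3.5,-0.7,0],"twist": 0}

```text
t: 31.85
tcp_pos: [0.352, -0.2956, 0.1047]
tool_rot: [-180.0, -0.0, -169.5]
ft_force: [0.4, -0.4, 0.7]
grip_width: 0.0178
```

```bash
cat >>bl.py <<'E'
def deckcar():
    O0=np.array([.6185,-.246,.047]);ps=np.radians(10.6);u=np.array([np.cos(ps)*np.cos(.1745),np.sin(ps)*np.cos(.1745),np.sin(.1745)]);w=np.array([-np.sin(ps),np.cos(ps),0]);n=np.cross(u,w)
    for c in("top","scene"):
        p,d=capture(c);D=cloud(c,p,d,hsv(p,5,18,130))-O0;L=np.c_[D@u,D@w,D@n]*1000;L=L[(abs(L[:,1])<50)&(L[:,0]>-260)&(L[:,0]<20)]
        B=L[(L[:,2]<26)];T=L[L[:,2]>40]
        print(c,len(L),"base",np.percentile(B,[2,50,98],axis=0).round(0).tolist(),"yaw",cv2.minAreaRect(np.float32(B[:,:2]))[1:] if len(B) else 0,"rib",T.mean(0).round(1) if len(T) else 0, T.min(0).round(0) if len(T) else 0,T.max(0).round(0) if len(T) else 0)
        print([(np.round([(r["location"]-O0)@v for v in(u,w,n)],4).tolist(),round(r["confidence"],2)) for r in pinpoint(c,"carrier_center")][:2],[(np.round(r["location"],3).tolist(),round(r["confidence"],2)) for r in pinpoint(c,"deck")][:1])
    s=sense();t=np.array(s["tcp_pos"])+[0,0,.028];print("t",s["t"],s["tcp_pos"],"tip in deck mm",[round(float((t-O0)@v)*1000,1) for v in(u,w,n)],"f",np.round(s["ft_force"],1))
    return p
E
python3 -c "
from bl import *
p=deckcar();lid('top');cv2.imwrite('pics/o1.png',p)"
```

```text
top 503 base [[-201.0, -36.0, 3.0], [-152.0, 7.0, 18.0], [-105.0, 30.0, 25.0]] yaw ((71.70025634765625, 105.15692138671875), 89.66741180419922) rib [-151.7   -0.8   51.8] [-169.   -8.   41.] [-136.    5.   60.]
[([-0.1558, -0.0008, 0.0287], 0.98)] []
scene 107 base [[-193.0, -28.0, 5.0], [-164.0, 7.0, 15.0], [-103.0, 32.0, 21.0]] yaw ((92.04354095458984, 62.13560485839844), 1.5785083770751953) rib [-144.8    2.2   49.4] [-159.   -4.   41.] [-136.    6.   57.]
[([-0.1548, -0.0058, 0.0252], 0.49)] [([0.61, -0.25, 0.049], 0.96)]
t 32.15 [ 0.35408251 -0.29592066  0.10468898] tip in deck mm [-250.1, -0.4, 131.1] f [ 0.4 -0.1  0.2]
top lid 1310 normal tilt -62.4 theta=tilt-25 (opening lowers/negates) [ 0.738 -0.004  0.143] 0.208
```

View pics/o1.png

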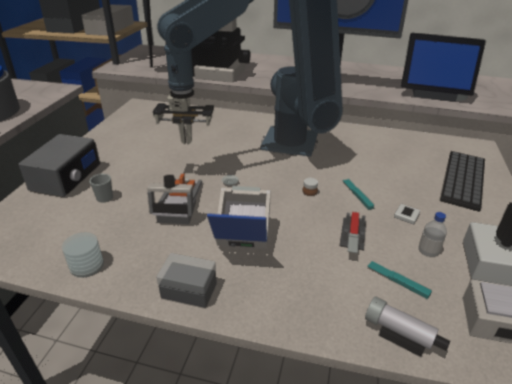

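Call:
send_rows:
  targets:
    - {"fingers": 0,"travel": [0,0,-4],"twist": 0}
    - {"fingers": 0,"travel": [0,0,-4],"twist": 0}
    - {"fingers": 0,"travel": [0,0,-3],"twist": 0}
    - {"fingers": 0,"travel": [0,0,-1.2],"twist": 0}
    - {"fingers": 0,"travel": [1.45,0.27,0.26],"twist": 0}
    - {"fingers": 0,"travel": [1.45,0.27,0.26],"twist": 0}
    - {"fingers": 0,"travel": [0.97,0.18,0.17],"twist": 0}
    - {"fingers": 0,"travel": [0.97,0.18,0.17],"twist": 0}
    - {"fingers": 0,"travel": [0,0,0],"twist": 0}
  grip_force: 20

```text
t: 33.1
tcp_pos: [0.4039, -0.2871, -0.0076]
tool_rot: [-179.8, 0.1, -169.5]
ft_force: [0.1, 0.1, 0.9]
grip_width: 0.0003
```

```bash
python3 -c "
from bl import *
p=deckcar()"
```

```text
top 440 base [[-185.0, -37.0, 7.0], [-145.0, 7.0, 18.0], [-105.0, 30.0, 24.0]] yaw ((71.36898803710938, 95.69591522216797), 88.71409606933594) rib [-152.     3.3   66.7] [-171.   -8.   41.] [-109.   39.  339.]
[([-0.2062, 0.4204, -0.0138], 0.74), ([-0.158, 0.0012, 0.0277], 0.57)] []
scene 125 base [[-199.0, -29.0, 4.0], [-168.0, 5.0, 17.0], [-103.0, 32.0, 21.0]] yaw ((64.80351257324219, 101.61647033691406), 86.76698303222656) rib [-143.     1.8   50.6] [-172.   -5.   40.] [-5. 15. 95.]
[([-0.1554, -0.0014, 0.0261], 0.76)] [([0.612, -0.246, 0.05], 0.82)]
t 33.4 [ 0.40117046 -0.28666868 -0.0088358 ] tip in deck mm [-222.6, 0.0, 11.0] f [-0.6 -0.2  0.9]
```

Call:
send_rows:
  targets:
    - {"fingers": 0,"travel": [0.78,0.145,0.138],"twist": 0}
    - {"fingers": 0,"travel": [0.78,0.145,0.138],"twist": 0}
    - {"fingers": 0,"travel": [0.78,0.145,0.138],"twist": 0}
    - {"fingers": 0,"travel": [0.78,0.145,0.138],"twist": 0}
    - {"fingers": 0,"travel": [0.78,0.145,0.138],"twist": 0}
    - {"fingers": 0,"travel": [0.78,0.145,0.138],"twist": 0}
    - {"fingers": 0,"travel": [0.78,0.145,0.138],"twist": 0}
    - {"fingers": 0,"travel": [0.78,0.145,0.138],"twist": 0}
    - {"fingers": 0,"travel": [0.78,0.145,0.138],"twist": 0}
    - {"fingers": 0,"travel": [0.78,0.145,0.138],"twist": 0}

```text
t: 34.4
tcp_pos: [0.4802, -0.272, 0.0051]
tool_rot: [180.0, -0.0, -169.6]
ft_force: [-2.6, 0.4, 1.3]
grip_width: -0.0
```

Call:
send_rows:
  targets:
    - {"fingers": 0,"travel": [0.78,0.145,0.138],"twist": 0}
    - {"fingers": 0,"travel": [0.78,0.145,0.138],"twist": 0}
    - {"fingers": 0,"travel": [0,0,0],"twist": 0}

```text
t: 34.7
tcp_pos: [0.497, -0.2694, 0.008]
tool_rot: [-179.9, 0.1, -169.6]
ft_force: [0.8, -0.2, 0.8]
grip_width: 0.0007
```

```bash
python3 -c "
from bl import *
p=deckcar()"
```

```text
top 285 base [[-106.0, -33.0, 13.0], [-55.0, 12.0, 19.0], [-33.0, 30.0, 25.0]] yaw ((67.62191009521484, 76.88658142089844), 89.94878387451172) rib [-51.9   8.8 104.2] [-75.  -8.  42.] [-11.  49. 356.]
[([-0.0593, -0.0017, 0.0252], 0.66)] [([0.614, -0.241, 0.049], 0.9)]
scene 154 base [[-89.0, -30.0, 15.0], [-59.0, 13.0, 19.0], [-25.0, 32.0, 23.0]] yaw ((68.79167175292969, 62.63655471801758), 0.5466134548187256) rib [-45.9   0.3  40.4] [-46.  -1.  40.] [-46.   2.  41.]
[([-0.0592, -0.005, 0.0251], 0.8)] [([0.61, -0.247, 0.051], 0.7)]
t 35.0 [ 0.4952014  -0.26927675  0.00766541] tip in deck mm [-125.5, -0.2, 10.6] f [-0.2 -0.5  0.6]
```

Call:
send_rows:
  targets:
    - {"fingers": 0,"travel": [0.3,0.055,0.052],"twist": 0}
    - {"fingers": 0,"travel": [0.3,0.055,0.052],"twist": 0}
    - {"fingers": 0,"travel": [0.2,0.036,0.035],"twist": 0}
    - {"fingers": 0,"travel": [0,0,0],"twist": 0}

```text
t: 35.4
tcp_pos: [0.5034, -0.2678, 0.0091]
tool_rot: [180.0, 0.0, -169.6]
ft_force: [-0.9, -0.5, -0.3]
grip_width: 0.0001
```

Call:
send_rows:
  targets:
    - {"fingers": 0,"travel": [0.2,0.036,0.035],"twist": 0}
    - {"fingers": 0,"travel": [0.1,0.018,0.017],"twist": 0}
    - {"fingers": 0,"travel": [0,0,0],"twist": 0}

```text
t: 35.7
tcp_pos: [0.5064, -0.2672, 0.0096]
tool_rot: [180.0, 0.0, -169.6]
ft_force: [-1.8, -0.1, 0.5]
grip_width: 0.0003
```

Call:
send_rows:
  targets:
    - {"fingers": 0,"travel": [0.2,0.036,0.035],"twist": 0}
    - {"fingers": 0,"travel": [0,0,0],"twist": 0}

```text
t: 35.9
tcp_pos: [0.5068, -0.267, 0.0097]
tool_rot: [180.0, -0.2, -169.6]
ft_force: [-6.4, -2.4, 0.7]
grip_width: 0.0003
```

Call:
send_rows:
  targets:
    - {"fingers": 0,"travel": [0.2,0.036,0.035],"twist": 0}
    - {"fingers": 0,"travel": [0,0,0],"twist": 0}

```text
t: 36.1
tcp_pos: [0.5068, -0.267, 0.0097]
tool_rot: [179.9, -0.4, -169.6]
ft_force: [-12.5, -4.4, 1.7]
grip_width: 0.0008
```

```bash
python3 -c "
from bl import *
p=deckcar()"
```

```text
top 211 base [[-94.0, -30.0, 12.0], [-49.0, 13.0, 18.0], [-33.0, 30.0, 25.0]] yaw ((46.01532745361328, 88.39808654785156), 46.54022216796875) rib [-43.3   8.9  94. ] [-75.  -9.  43.] [  2.  49. 354.]
[([-0.0527, -0.0021, 0.0232], 0.48)] [([0.615, -0.244, 0.047], 0.6)]
scene 151 base [[-87.0, -30.0, 14.0], [-55.0, 13.0, 19.0], [-26.0, 31.0, 25.0]] yaw ((68.75533294677734, 63.484962463378906), 0.5141385793685913) rib [-35.5  -0.1  42. ] [-36.  -5.  41.] [-34.   4.  42.]
[([-0.0529, -0.0024, 0.0248], 0.56), ([-0.2444, 0.1475, -0.0055], 0.54)] [([0.613, -0.249, 0.052], 0.78)]
t 36.4 [ 0.50684198 -0.26694559  0.00970575] tip in deck mm [-113.5, -0.0, 10.6] f [-11.7  -3.7   2.7]
```

Call:
send_rows:
  targets:
    - {"fingers": 0,"travel": [-0.4,-0.07,-0.07],"twist": 0}
    - {"fingers": 0,"travel": [-1,-0.18,-0.1],"twist": 0}
    - {"fingers": 0,"travel": [-2.5,-0.45,0],"twist": 0}
    - {"fingers": 0,"travel": [-3,-0.5,2],"twist": 0}
    - {"fingers": 0,"travel": [-3,-0.5,4],"twist": 0}
    - {"fingers": 0,"travel": [-3,0,4],"twist": 0}
    - {"fingers": 0,"travel": [0,0,2],"twist": 0}
    - {"fingers": 0,"travel": [0,0,0],"twist": 0}
    - {"fingers": 0,"travel": [0,0,0],"twist": 0}

```text
t: 37.3
tcp_pos: [0.3816, -0.2837, 0.1284]
tool_rot: [-179.9, 0.1, -169.6]
ft_force: [-0.6, 0.8, -0.1]
grip_width: 0.0007
```

```bash
python3 -c "
from bl import *
p=deckcar();lid('scene');q=lid('top');
R=[]
for c in('top','scene'):
    pp,d=capture(c);R=near(cloud(c,pp,d,hsv(pp,172,4,150)),np.array([.526,.285]),.07);R=R[R[:,2]>.03];print(c,'red',np.percentile(R,[2,50,98],axis=0).round(3).tolist())
a=cv2.resize(q[110:240,150:400],None,fx=3.2,fy=3.2);cv2.imwrite('pics/p1.png',a)"
```

```text
top 373 base [[-99.0, -40.0, -1.0], [-64.0, 5.0, 18.0], [-34.0, 30.0, 25.0]] yaw ((71.09148406982422, 71.2318344116211), 0.7266752123832703) rib [-48.9  -1.8  51.7] [-65.  -9.  40.] [-33.   4.  60.]
[] [([0.549, -0.52, -0.003], 0.64)]
scene 153 base [[-90.0, -30.0, 16.0], [-55.0, 15.0, 19.0], [-24.0, 32.0, 24.0]] yaw ((73.8148193359375, 63.60493850708008), 0.843372642993927) rib [-37.3  -0.6  41.1] [-40.  -5.  40.] [-36.   4.  42.]
[([-0.0536, -0.0034, 0.0271], 0.81)] [([0.611, -0.251, 0.051], 0.98)]
t 37.6 [ 0.38121747 -0.28287943  0.12716628] tip in deck mm [-217.6, 7.4, 148.2] f [-0.1 -0.6 -0.2]
scene lid 140 normal tilt -63.0 theta=tilt-25 (opening lowers/negates) [0.771 0.001 0.195] 0.203
top lid 1309 normal tilt -62.3 theta=tilt-25 (opening lowers/negates) [ 0.738 -0.004  0.143] 0.206
top red [[0.477, 0.271, 0.041], [0.524, 0.281, 0.048], [0.572, 0.291, 0.053]]
scene red [[0.487, 0.276, 0.046], [0.532, 0.284, 0.049], [0.572, 0.294, 0.051]]
```

View pics/p1.png

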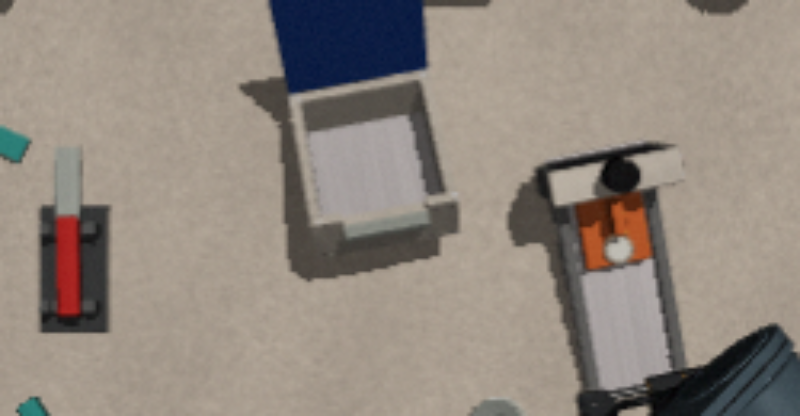

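```bash
python3 -c "
from rig import *
print(sign_off())"
```

```text
the job is handed in; nothing more can be done
None
```

The job is done and handed in at about 38 s of the 72 s allowed. I pried the lid up with the blade and swung it open, and laid the blade back on its cradle. The carrier went on the low end of the ramp, I let it go, then pushed it up to the stop.

**Last checks**
- **Lid:** it read about 15° open (0.26 rad) while the blade bore on it. After the swing it read about 92° (1.6 rad), and the two cameras still agreed on that at the end.
- **Blade:** it lies level in its cradle, with the handle about 2 mm from where it started.
- **Carrier:** it lies flat and lengthwise on the ramp. At the end of the push the force rose to about 12 N with no further movement, so it was against the stop. It read 49 to 54 mm below the stop face, depending on the camera and method; the target is 44 to 56 mm.
- **Robot:** the arm is clear of everything.
- **Bystanders:** no move passed close to any of them and the pictures showed nothing out of place, but I didn't re-measure their positions at the end.

**What went wrong or disagreed**
- **Height reading:** the reported tool height is about 28 mm lower than the true fingertips. Because of this, my first two grasps closed on top of the blade's handle, without visibly moving it. I corrected for this from the depth pictures.
- **Blade tilt:** a level blade would not fit the slot, so I tilted it nose-down in the grip against a cradle saddle. Part of the tilt slipped back, from about 12° to 8–9°, but the blade still went in without any noticeable force.

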